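Clear the jammed chill bars from the welding fixture and set up the welder

ROBOT

A 6-joint arm with a two-finger parallel gripper is mounted at the origin on a cart in front of the work surface, level with it; the furniture and walls round the work are solid. World frame = base frame: x ahead of the robot, y to its left, z up, the work surface at z = 0. Lengths are in m, angles in rad, forces in N, time in s.
With the tool pointing down it reaches from about 0.225 to 0.875 m from the base axis. Payload 3.4 kg.
Tool frame: the origin (TCP) lies at the very end of the fingers, on their centre line; the grasp point (between the pads) lies 19 mm behind it; z points along the fingers, y is the direction in which the jaws open and shut (so a half turn about z gives the same grasp; the last joint's range is limited). The gripper opens to 85 mm and grips with 20 to 120 N. Pads are 22 mm wide; open, the fingers measure 114 mm over their backs; the gripper's body (76 mm by 85 mm) begins 54 mm behind the grasp point. The pads swing forward as they close: fully open they stand 13 mm farther back than shut.
Start: joints at [1.103, 0.276, 1.505, -0, 1.361, -0.121], TCP at [0.195, 0.541, 0.231] pointing down, gripper open.
Joint ranges: [-2.89, 2.89], [-0.75, 2.08], [0.22, 2.7], [-1.18, 4.32], [0.11, 2.71], [-2.7, 2.7]. Speed limits (rad/s): [2.57, 2.57, 3.14, 3.14, 3.14, 3.14].

INTERFACE

Orientations are given as a unit quaternion [w, x, y, z].
In Python, from rig import get_state, get_image, camera_model, sign_off gives the robot as it stands. The module is installed in compiled form; this text tells all that it offers.
- The arm moves only by the tool drive_tool, never from a script. Its argument "motion" is text: rows parted by semicolons, each of 7 numbers parted by spaces: the turn, a rotation vector about the tool's x, y, z in degrees, then the shift along the tool's x, y, z in m, then the opening in per cent of the stroke, from 0 (shut) to 100 (fully open). In form: wx wy wz tx ty tz hand; .... A call has 1 to 12 rows; each row shifts and turns the pose as measured when the row begins, along the tool's axes as they then stand; what a row does not reach is not made up. A row lasts 1/8 s, in which the tool goes at most 62.5 mm and 10.7 degrees, less where a joint would pass 70% of its speed; a pose out of reach is approached as far as the arm can. A call is refused whole if a number of a shift passes 0.0625 or a number of a turn 10.7, either way. A call with a gripper value outside its range is refused whole. The fingers move at their own pace and stop on an object; "newtons" is the grip in N (left out, the last holds). Time passes only in rows, so rows that do not move let the fingers close. It gives the time, the measured TCP pose, the force and the opening at its end, in the units of the state.
- get_state(): the state, without advancing time (a new reading comes with each control period).
- get_image(name): name is "side" or "top"; returns (picture, depth): 384x512x3 uint8, red, green, blue; 384x512 float32, m along the optical axis (not along the pixel's ray), 0 where there is no reading.
- camera_model(name): a dict with "camera_matrix" (3x3 intrinsics, pixels), "D" ([k1, k2, p1, p2, k3] as OpenCV has them; the pictures are not rectified), "cam_to_world" (4x4, takes a point from camera to world coordinates). Camera axes: x right, y up, looking along -z (the intrinsics and any distortion apply to the point x, -y, -z); pixel columns grow to the right and rows downward; lengths in m; the calibration is good to about 2 mm. A picture is of the moment at which its call begins. camera_model takes no time and is no camera call.
- sign_off(): hands the job in, once; it reports no verdict.
The state is a dict: "clock": time; "qpos": joint angles; "qd": joint speeds; "effort": joint torques, N m; "position": TCP position; "ee_rot": TCP orientation; "contact_force": force on the tool from outside, world axes, zero at the start; "moment": the same for the moment, N m; "width": finger opening in m.
Only numpy, scipy, OpenCV 4.12 (cv2) and the standard library are available. Lean on these libraries where they do the work, as an engineer would, in place of code of your own. Each camera call takes 0.05 s, during which the arm holds its last target.

TASK

Copper chill bars from the last job are jammed under the clamp toes of the welding fixture: with the wooden tapping block held in the gripper, knock every one along its slot towards the end stop until it is clear of the toes (do not push or pull a jammed bar with the fingers), put the block back down on the bench, then lift the bars out and lay them side by side on the floor of the wooden tray. Only then turn the welder's power dial until its pointer stands at the long index mark, and after that press its keys fully, one at a time: the left round key (clear), the right round key (programme), and last the wide key (confirm). Do not knock over or push away the jar and the loupe.

Things in the scene. Friction and masses are not known exactly. Their poses are not given: they have to be found in the camera images.
- bar_0: copper chill bar 0, one of three alike (two or three are present; None = absent). Inverted T, 76 mm long along its y: foot 24 mm wide (x), 8 mm high; rib 12 mm wide on it, full length, z 8 to 36 mm. Origin: centre of its underside. 0.28 kg. Starts foot down in slot 0 of the fixture, jammed: 8 to 15 N along the slot moves it. Clear of the toes it lies loose and lifts straight up
- bar_1: copper chill bar 1, one of three alike (two or three are present; None = absent). Inverted T, 76 mm long along its y: foot 24 mm wide (x), 8 mm high; rib 12 mm wide on it, full length, z 8 to 36 mm. Origin: centre of its underside. 0.28 kg. Starts foot down in slot 1 of the fixture, jammed: 8 to 15 N along the slot moves it. Clear of the toes it lies loose and lifts straight up
- bar_2: copper chill bar 2, one of three alike (two or three are present; None = absent). Inverted T, 76 mm long along its y: foot 24 mm wide (x), 8 mm high; rib 12 mm wide on it, full length, z 8 to 36 mm. Origin: centre of its underside. 0.28 kg. Starts foot down in slot 2 of the fixture, jammed: 8 to 15 N along the slot moves it. Clear of the toes it lies loose and lifts straight up
- fixture: aluminium welding fixture, fixed, plate 184 mm (x) by 142 mm (y) by 12 mm; origin: centre of its underside. Three slots along its y at x = -60 (slot 0), 0 (1), +60 mm (2), floor at z 12 mm, with guide rails 4 mm high. A jammed bar's origin is at about y = -26 mm; knock it towards +y: it is clear of the toes when its origin is beyond y = +3 mm; the end stop halts it at y = +24 mm
- toes (a point): on the fixture (its axes), middle of the row of steel clamp toes, at the height of their top (28 mm over the bench). A pair stands over each slot, 30 mm long along y (fixture y -66 to -36 mm); their lips reach over the bar's foot with a 16 mm gap, through which the rib stands out, up to 48 mm over the bench. Spring shoes in the toes jam the bars
- end_stop (a point): on the fixture, middle of the top of the end stop, a dark steel strip right across the +y end, 24 mm over the bench, its inner face at fixture y = +62 mm
- tapping_block: loose beech block, 44 mm (x) by 80 mm (y) by 50 mm (z), edges rounded by 4 mm, 0.18 kg; origin: its centre. It starts lying on the bench with z up
- tray: low open wooden tray, loose, 124 mm (x) by 150 mm (y), 22 mm high outside, walls and floor 4 mm thick; origin: centre of its underside
- console: power unit of a bench welder, fixed, 170 mm (x) by 190 mm (y); its -x side is the front. Flat black control deck at z 58.5 mm over the front two thirds, behind it (x over 33 mm) a rear housing 108 mm high. Origin: centre of its underside. The power dial is on the deck's right half, the keys on its left half
- power_dial (a joint): power dial, value in rad, 0 to 4.886, grows clockwise seen from above; 35 degrees a mark. The long, thick white index mark (the 4th) is at 1.833 rad; within 0.12 rad counts. Dry friction 0.04 N m, it stays where left
- dial_grip (a point): point on the dial's axis, in the middle of the height of its bar grip (12 mm wide, 44 mm long, 22 mm high, top 11 mm above this point; below it a round skirt 50 mm across); turns with the dial: its x axis runs along the bar to the white pointer line, its z is up
- left_key (a joint): left round key; joint value = how far it is pressed, 0 (up) to 0.006 m (fully down); a spring pushes it back, about 4.5 N fully down; counts as pressed beyond 0.004
- right_key (a joint): right round key; joint value = how far it is pressed, 0 (up) to 0.006 m (fully down); a spring pushes it back, about 4.5 N fully down; counts as pressed beyond 0.004
- wide_key (a joint): wide key; joint value = how far it is pressed, 0 (up) to 0.006 m (fully down); a spring pushes it back, about 4.5 N fully down; counts as pressed beyond 0.004
- left_key_top (a point): centre of the top of the left round key (27 mm across, 9 mm above the deck)
- right_key_top (a point): centre of the top of the right round key (27 mm across, 9 mm above the deck, 46 mm right of the left one)
- wide_key_top (a point): centre of the top of the wide white key in front of the round ones (26 mm by 72 mm, 9 mm above the deck)
- jar: small glass jar with a black lid, loose bystander, 48 mm across, 63 mm high; origin: centre of its underside
- loupe: black eye loupe, loose bystander, 39 mm across, 30 mm high; origin: centre of its underside
Mind the look-alikes: they are no part of the job. There is more than one size of the tapping_block; the one meant has the size given above.

How it is judged:
On the way, in this order (a step that is already met when the one before it is completed fails the run):
1. every bar has been knocked clear of the clamp toes (not (y of bar_0 in the frame of fixture between -0.06 and 0.003 m and z of bar_0 in the frame of fixture below 0.026 m and x of bar_0 in the frame of fixture between -0.08 and 0.08 m) and not (y of bar_1 in the frame of fixture between -0.06 and 0.003 m and z of bar_1 in the frame of fixture below 0.026 m and x of bar_1 in the frame of fixture between -0.08 and 0.08 m) and not (y of bar_2 in the frame of fixture between -0.06 and 0.003 m and z of bar_2 in the frame of fixture below 0.026 m and x of bar_2 in the frame of fixture between -0.08 and 0.08 m)), for 0.2 s.
2. every bar lies in the tray and the block is put down (x of bar_0 in the frame of tray between -0.058 and 0.058 m and y of bar_0 in the frame of tray between -0.071 and 0.071 m and z of each of bar_0, bar_1, bar_2 in the frame of tray below 0.03 m and x of bar_1 in the frame of tray between -0.058 and 0.058 m and y of bar_1 in the frame of tray between -0.071 and 0.071 m and x of bar_2 in the frame of tray between -0.058 and 0.058 m and y of bar_2 in the frame of tray between -0.071 and 0.071 m and height (world z) of tapping_block below 0.045 m), for 0.3 s.
3. the dial is at the long index mark and let go (value of joint power_dial between 1.713 and 1.953 rad and contact force between the fingers and power_dial below 0.05 N), for 0.3 s.
4. the left key is pressed alone (value of joint left_key above 0.004 m and value of joint each of right_key, wide_key below 0.003 m), for 0.05 s.
5. the right key is pressed alone (value of joint right_key above 0.004 m and value of joint each of left_key, wide_key below 0.003 m), for 0.05 s.
6. the wide key is pressed alone (value of joint wide_key above 0.004 m and value of joint each of left_key, right_key below 0.003 m), for 0.05 s.
At the end, for the whole second after the job is handed in: every bar lies at rest on the tray's floor (origin less than 30 mm above the tray's underside and inside its walls), the tapping block lies on the bench off the fixture, tray and console, the dial stands within 0.12 rad of the long mark (1.833 rad), all keys are up (all of step 2 and linear speed of each of bar_0, bar_1, bar_2, tapping_block below 0.02 m/s and contact force between tapping_block and fixture below 0.05 N and contact force between tapping_block and tray below 0.05 N and contact force between tapping_block and console below 0.05 N and value of joint power_dial between 1.713 and 1.953 rad and value of joint each of left_key, right_key, wide_key below 0.002 m); the robot touches nothing.
It fails at once if the fingers push or pull a bar that is still jammed under the toes ((y of bar_0 in the frame of fixture between -0.06 and 0.003 m and z of bar_0 in the frame of fixture below 0.026 m and x of bar_0 in the frame of fixture between -0.08 and 0.08 m and contact force between the fingers and bar_0 above 1 N) or (y of bar_1 in the frame of fixture between -0.06 and 0.003 m and z of bar_1 in the frame of fixture below 0.026 m and x of bar_1 in the frame of fixture between -0.08 and 0.08 m and contact force between the fingers and bar_1 above 1 N) or (y of bar_2 in the frame of fixture between -0.06 and 0.003 m and z of bar_2 in the frame of fixture below 0.026 m and x of bar_2 in the frame of fixture between -0.08 and 0.08 m and contact force between the fingers and bar_2 above 1 N)).
It fails at once if two keys are down at once (value of joint each of left_key, right_key above 0.004 m or value of joint each of left_key, wide_key above 0.004 m or value of joint each of right_key, wide_key above 0.004 m).
It fails at once if a key is pressed before the dial has been set to the mark (value of joint power_dial below 1.713 rad and value of joint any of left_key, right_key, wide_key above 0.004 m).
It fails at once if the jar or the loupe is knocked over or pushed more than 4 cm away (distance of any of jar, loupe from where it was at the start of the episode above 0.04 m or angle between any of jar, loupe's own z axis and vertical above 0.5 rad).
Of bar_0, bar_1, bar_2 only 2 to 3 are there at a start; the rules pass over those that are not, and their reading is None.
At some moment in a run one of tapping_block may be knocked a few centimetres aside while the robot is not near it.
Once in a run the grip may slacken for a moment while it holds something.
It also fails if it takes over 210 s, if anything falls off the work surface, if the arm or the gripper's body presses on something with over 40 N, if the wrist force passes 120 N, or if a joint passes its speed limit or range.

## Working session

There is one attempt and no reset: what is moved stays moved. The work goes in short steps, Python scripts to look and compute and a tool call to move; the robot and the scene stay as the last step left them, time stands still between calls to the robot, and variables do not carry over. Pictures are saved under pics/ and viewed, and the job is handed in when it is done.

Besides the shell and the picture viewer there is one more tool, called after "Call:" in YAML: its name, and indented under it one key for each argument. drive_tool: Moves the arm, as the interface text tells. Its arguments: {"type":"object","properties":{"motion":{"type":"string"},"newtons":{"type":"number"}},"required":["motion"]}

```bash
mkdir -p pics; cat > h.py <<'E'
import numpy as np, cv2
from rig import get_state, get_image, camera_model, sign_off
def snap(name,fn):
    p,d=get_image(name); cv2.imwrite('pics/'+fn+'.png',cv2.cvtColor(p,cv2.COLOR_RGB2BGR)); np.savez('pics/'+fn+'.npz',p=p,d=d); return p,d
def ray(name,u,v):
    m=camera_model(name);K=np.array(m['camera_matrix'],float);D=np.array(m['D'],float);T=np.array(m['cam_to_world'])
    q=cv2.undistortPoints(np.array([[[u,v]]],float),K,D)[0,0]
    return T[:3,3],T[:3,:3]@np.array([q[0],-q[1],-1.0])
def onz(name,u,v,z):
    o,r=ray(name,u,v); return o+r*(z-o[2])/r[2]
def cloud(name,d):
    m=camera_model(name);K=np.array(m['camera_matrix'],float);D=np.array(m['D'],float);T=np.array(m['cam_to_world'])
    vv,uu=np.mgrid[0:d.shape[0],0:d.shape[1]]
    q=cv2.undistortPoints(np.stack([uu,vv],-1).reshape(-1,1,2).astype(float),K,D).reshape(d.shape+(2,))
    c=np.stack([q[...,0]*d,-q[...,1]*d,-d],-1)
    return c@T[:3,:3].T+T[:3,3]
E
python3 - <<'E'
from h import *
for n in ['top','side']:
    p,d=snap(n,n+'0'); m=camera_model(n); print(n,m)
print(get_state())
E
```

```text
top {'camera_matrix': array([[401.02353936,   0.        , 252.587046  ],
       [  0.        , 401.02353936, 193.01436483],
       [  0.        ,   0.        ,   1.        ]]), 'D': array([0.01773245, 0.        , 0.        , 0.        , 0.        ]), 'cam_to_world': array([[ 0.02073652,  0.9984921 , -0.0508283 ,  0.46906614],
       [-0.99975974,  0.02107042,  0.00604207,  0.06395984],
       [ 0.00710394,  0.05069079,  0.99868913,  1.13331964],
       [ 0.        ,  0.        ,  0.        ,  1.        ]])}
side {'camera_matrix': array([[353.89745156,   0.        , 252.46007826],
       [  0.        , 353.89745156, 186.51756106],
       [  0.        ,   0.        ,   1.        ]]), 'D': array([-0.11301771,  0.        ,  0.        ,  0.        ,  0.        ]), 'cam_to_world': array([[-0.98628094,  0.07551085, -0.14679245,  0.39701877],
       [-0.16407864, -0.54600965,  0.82155442,  0.74614395],
       [-0.01811382,  0.83436897,  0.55090863,  0.54785729],
       [ 0.        ,  0.        ,  0.        ,  1.        ]])}
{'clock': 0.1, 'qpos': array([ 1.10299454e+00,  2.76568680e-01,  1.50600728e+00,  1.03234886e-06,
        1.36072151e+00, -1.20991275e-01]), 'qd': array([-6.78248476e-05, -1.76051316e-03, -4.32018872e-03, -1.05835849e-03,
       -1.15110691e-03, -4.34880950e-04]), 'effort': array([ 8.60576547e-04, -4.17697477e+01, -2.46405745e+01, -3.33842800e-04,
        5.71159646e-03,  1.75992886e-05]), 'position': array([0.19522674, 0.5403384 , 0.23050487]), 'ee_rot': array([-2.47819692e-04,  1.72537575e-01,  9.85002568e-01, -8.15588500e-04]), 'contact_force': array([ 0.09405447, -0.72722388, -0.7616794 ]), 'moment': array([ 0.02208838,  0.01408639, -0.05314125]), 'width': 0.08583366107398285}
```

View pics/top0.png

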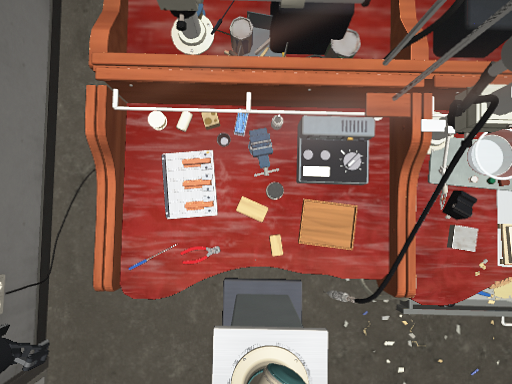

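View pics/side0.png

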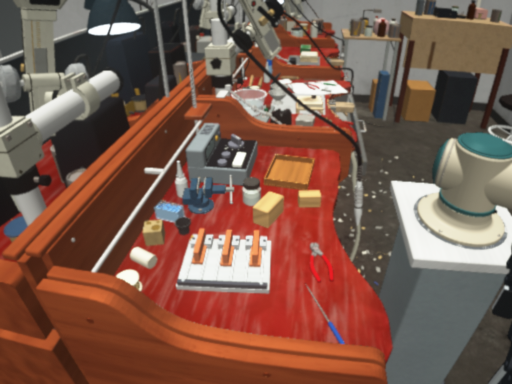

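```bash
python3 - <<'E'
import cv2
a=cv2.imread('pics/top0.png'); cv2.imwrite('pics/t0z.png',cv2.resize(a[100:290,120:390],None,fx=2.9,fy=2.9,interpolation=cv2.INTER_CUBIC))
a=cv2.imread('pics/side0.png'); cv2.imwrite('pics/s0z.png',cv2.resize(a[110:310,120:360],None,fx=3,fy=3,interpolation=cv2.INTER_CUBIC))
E
```

```text
(no output)
```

View pics/t0z.png

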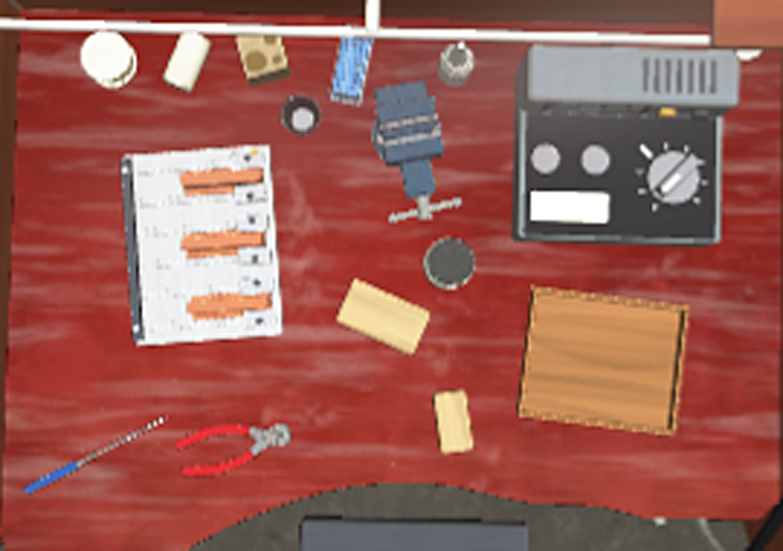

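View pics/s0z.png

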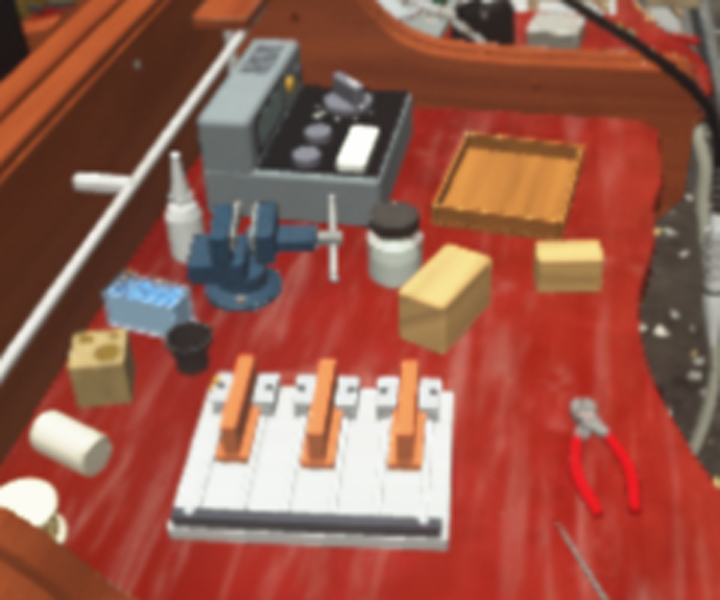

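```bash
cat > meas.py <<'E'
from h import *
import sys
def rects(fn,name,lo,hi,zlo,zhi,amin=30,hsv=True):
    f=np.load('pics/'+fn+'.npz');p,d=f['p'],f['d'];P=cloud(name,d)
    h=cv2.cvtColor(p,cv2.COLOR_RGB2HSV)
    m=cv2.inRange(h,np.array(lo),np.array(hi))>0
    m&=(P[...,2]>zlo)&(P[...,2]<zhi)&(d>0)&(P[...,0]>0.1)&(P[...,0]<.8)&(abs(P[...,1])<.55)
    n,l,s,c=cv2.connectedComponentsWithStats(m.astype(np.uint8),connectivity=8)
    for i in range(1,n):
        if s[i,4]<amin: continue
        q=P[l==i]
        r=cv2.minAreaRect((q[:,:2]*1000).astype(np.float32))
        print('px',c[i].round(0),'n',s[i,4],'rect mm',np.round(r[0],1),np.round(r[1],1),round(r[2],1),'z',np.percentile(q[:,2]*1000,[5,50,95]).round(1),'mean',(q.mean(0)*1000).round(1))
E
python3 - <<'E'
from meas import *
print('orange bars');rects('top0','top',(3,110,100),(16,255,255),.035,.06)
print('beech');rects('top0','top',(15,30,150),(32,160,255),.02,.06)
print('white/grey fixture');rects('top0','top',(0,0,150),(180,40,255),.005,.022)
print('keys');rects('top0','top',(0,0,100),(180,60,255),.05,.10,8)
print('tray');rects('top0','top',(8,100,90),(20,255,255),-.005,.03)
print('dark');rects('top0','top',(0,0,0),(180,90,80),.02,.08)
E
```

```text
orange bars
px [196. 161.] n 128 rect mm [608.9 214.2] [14.8 74.2] 6.6 z [43.  47.8 50.9] mean [608.6 214.1  47.4]
px [109. 239.] n 688 rect mm [402.2 438.6] [291.   29.2] 0.1 z [45.2 57.6 59.7] mean [392.3 437.3  56.1]
px [196. 183.] n 127 rect mm [548.2 210.3] [12.1 73.2] 6.2 z [42.9 47.7 50.7] mean [547.8 210.3  47.5]
px [ 99. 234.] n 521 rect mm [405.5 462.9] [245.8  24.1] 0.4 z [54.8 58.2 59.8] mean [406.7 462.4  57.8]
px [411. 216.] n 199 rect mm [ 473.5 -370.3] [ 23.3 107.2] 89.5 z [53.  58.  59.8] mean [ 469.9 -367.5   57.4]
px [401. 225.] n 350 rect mm [ 442.8 -344.1] [146.9  28.6] 0.0 z [46.2 57.9 59.7] mean [ 445.6 -341.2   56.8]
px [198. 205.] n 122 rect mm [488.5 203.1] [11.9 73.3] 5.8 z [44.9 48.3 51. ] mean [488.5 203.7  47.9]
px [412. 261.] n 226 rect mm [ 357.1 -370.2] [121.7  22.2] 0.3 z [55.2 58.1 59.8] mean [ 350.8 -369.5   57.9]
px [401. 279.] n 210 rect mm [ 312.9 -341.6] [113.5  22.3] 0.1 z [50.9 58.  59.8] mean [ 303.7 -341.5   57.1]
px [ 98. 286.] n 71 rect mm [270.  462.7] [22.4 26.1] 89.7 z [47.1 56.5 59.6] mean [268.7 462.   55.3]
px [411. 291.] n 91 rect 
[... 3447 characters left out ...]
] 83.9 z [ 0.3  4.3 21.6] mean [ 443.6 -154.8    5.9]
px [196. 202.] n 37 rect mm [497.8 209.5] [ 6.  64.4] 1.3 z [13.1 19.5 22.7] mean [497.1 212.4  18.9]
dark
px [338. 162.] n 1538 rect mm [ 618.5 -159.3] [176.4 115.3] 89.9 z [55.3 58.6 62. ] mean [ 612.  -171.1   58.7]
px [298. 167.] n 58 rect mm [604.7 -64.7] [97.4 11.3] 6.7 z [26.4 45.1 52.2] mean [599.8 -64.8  40.3]
px [461. 205.] n 553 rect mm [ 504.1 -510.8] [48.7 65.2] 60.3 z [25.1 51.4 63.6] mean [ 503.8 -505.5   49.1]
px [452. 236.] n 31 rect mm [ 419.9 -494.2] [ 4.4 58.5] 79.5 z [20.6 24.1 28.6] mean [ 417.6 -493.3   24.4]
px [369. 298.] n 118 rect mm [ 253.4 -259. ] [15.6 58.9] 48.5 z [22.6 57.3 77.4] mean [ 252.4 -256.9   54.7]
```

```bash
cat > circ.py <<'E'
from h import *
def region(fn,name,u0,u1,v0,v1,zlo,zhi):
    f=np.load('pics/'+fn+'.npz');d=f['d'];P=cloud(name,d)[v0:v1,u0:u1]
    m=(P[...,2]>zlo)&(P[...,2]<zhi)&(d[v0:v1,u0:u1]>0)
    q=P[m]; c,r=cv2.minEnclosingCircle((q[:,:2]*1000).astype(np.float32))
    return q,np.round(c,1),round(r,1)
E
python3 - <<'E'
from circ import *
for nm,a in dict(jar=(262,290,178,205,.055,.07),loupe=(212,236,128,152,.022,.036),dialtop=(330,370,140,180,.083,.1),skirt=(330,370,140,180,.0635,.08)).items():
    q,c,r=region('top0','top',*a); print(nm,c,r,len(q),np.percentile(q[:,2],[5,50,95]).round(3),cv2.minAreaRect((q[:,:2]*1000).astype(np.float32)))
E
python3 -c "
import cv2
a=cv2.imread('pics/top0.png'); cv2.imwrite('pics/dz.png',cv2.resize(a[135:190,320:385],None,fx=10,fy=10,interpolation=cv2.INTER_CUBIC))"
```

```text
jar [531.7  -2.5] 21.8 203 [0.059 0.063 0.066] ((531.5441284179688, -2.3334884643554688), (39.808563232421875, 40.064910888671875), 46.27191162109375)
loupe [683.2 132.9] 31.3 69 [0.023 0.029 0.033] ((684.4710693359375, 136.2397918701172), (36.58884811401367, 59.938819885253906), 61.752845764160156)
dialtop [ 616.  -205.4] 20.8 78 [0.085 0.087 0.091] ((615.8521728515625, -205.31126403808594), (11.526605606079102, 41.19856262207031), 45.708553314208984)
skirt [ 621.8 -194.3] 59.3 170 [0.064 0.066 0.072] ((619.7538452148438, -202.70237731933594), (84.67987060546875, 101.01124572753906), 89.03125762939453)
```

View pics/dz.png

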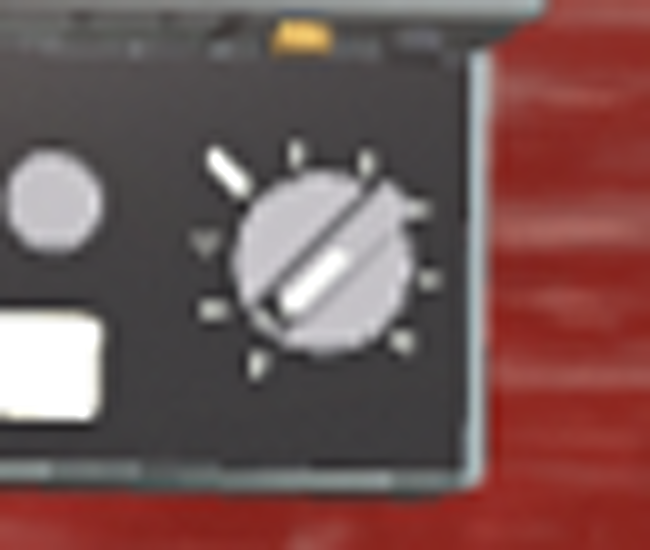

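```bash
cat >> h.py <<'E'
from scipy.spatial.transform import Rotation as Ro
def jaw(s=None):
    s=s or get_state(); q=np.array(s['ee_rot']); R=Ro.from_quat(q[[1,2,3,0]]).as_matrix(); return R
def goto(x,y,z,ang=None):
    "mm, deg: prints turn and shift in tool axes (shift after turning)"
    s=get_state(); R=jaw(s); a=np.degrees(np.arctan2(R[1,1],R[0,1]))
    tilt=R.T@np.array([0,0,-1.]);
    w=np.degrees(np.cross([0,0,1.],tilt))
    print('clk',round(s['clock'],1),'pos',(s['position']*1000).round(1),'jaw',a.round(1),'q6',np.degrees(s['qpos'][5]).round(0),'width',round(s['width']*1000,1),'F',np.round(s['contact_force'],1))
    dt=0
    if ang is not None:
        dt=(a-ang+180)%360-180
    print('turn wx,wy to level',w[:2].round(2),'wz',round(dt,2))
    Rz=R@Ro.from_rotvec([0,0,np.radians(dt)]).as_matrix()
    d=np.array([x,y,z])-s['position']*1000
    print('shift now-axes mm',(R.T@d).round(1),' after turn',(Rz.T@d).round(1))
E
python3 - <<'E'
from h import *
goto(481.3,59,150,-23)
print(onz('top',223.5,139.5,.03),onz('top',342.8,152,.0585),onz('top',(217+3200)/10,135+15,.0585))
# long mark direction: its line
c=np.array([616,-205.4])
for u,v in [(215,152),(243,190),(297,155),(258,365),(212,310),(205,242),(367,163),(417,209),(430,279),(402,342)]:
    p=onz('top',320+u/10-.45,135+v/10-.45,.0585)[:2]*1000-c; print(u,v,np.round(p,1),np.degrees(np.arctan2(p[1],p[0])).round(1),np.hypot(*p).round(1))
E
```

```text
clk 0.1 pos [195.2 540.3 230.5] jaw 70.1 q6 -7.0 width 85.8 F [ 0.1 -0.7 -0.8]
turn wx,wy to level [-0.1  -0.01] wz 93.13
shift now-axes mm [-432.7 -355.3   81. ]  after turn [-331.2  451.4   81. ]
[0.67197047 0.14095041 0.03      ] [ 0.63972789 -0.18369205  0.0585    ] [ 0.64509819 -0.18066823  0.0585    ]
215 152 [29.7 26.5] 41.7 39.8
243 190 [19.6 18.8] 43.9 27.2
297 155 [29.4  4.4] 8.4 29.7
258 365 [-27.7  14.3] 152.7 31.2
212 310 [-13.1  26.9] 116.0 29.9
205 242 [ 5.3 28.9] 79.7 29.4
367 163 [ 27.6 -14.5] -27.8 31.2
417 209 [ 15.4 -28.1] -61.3 32.1
430 279 [ -3.5 -31.8] -96.3 32.0
402 342 [-20.7 -24.4] -130.4 32.0
```

Call:
drive_tool:
  motion: "0 0 10.4 0 0 0 76;0 0 10.4 0 0 0 76;0 0 10.4 0 0 0 76;0 0 10.4 0 0 0 76;0 0 10.4 0 0 0 76;0 0 10.4 0 0 0 76;0 0 10.4 0 0 0 76;0 0 10.4 0 0 0 76;0 0 10.4 0 0 0 76"
  newtons: 100

```text
clock: 1.23
position: [0.1938, 0.5375, 0.2255]
ee_rot: [0.003, 0.85, 0.526, -0.005]
contact_force: [-0.4, -0.1, -0.1]
width: 0.0649
```

```bash
python3 - <<'E'
from h import *
goto(481.3,59,150,-23)
E
```

```text
clk 1.2 pos [193.8 537.5 225.5] jaw -26.5 q6 90.0 width 64.9 F [-0.4 -0.1 -0.1]
turn wx,wy to level [-0.01  0.72] wz -3.51
shift now-axes mm [-298.8  470.9   79.2]  after turn [-327.1  451.7   79.2]
```

Call:
drive_tool:
  motion: "0 0 0 -0.03 0.047 0.005 76;0 0 0 -0.03 0.047 0.005 76;0 0 0 -0.03 0.047 0.005 76;0 0 0 -0.03 0.047 0.005 76;0 0 0 -0.03 0.047 0.008 76;0 0 0 -0.03 0.047 0.008 76;0 0 0 -0.03 0.047 0.008 76;0 0 0 -0.03 0.047 0.008 76;0 0.7 -3.5 -0.03 0.047 0.008 76;0 0 0 -0.02 0.035 0.008 76"

```text
clock: 2.48
position: [0.4829, 0.0634, 0.1563]
ee_rot: [-0.0, 0.832, 0.555, 0.0]
contact_force: [-0.3, 0.6, -0.3]
width: 0.0651
```

```bash
python3 - <<'E'
from h import *
goto(481.3,59,60,-23)
E
```

```text
clk 2.5 pos [482.9  63.4 156.3] jaw -22.6 q6 22.0 width 65.1 F [-0.3  0.6 -0.3]
turn wx,wy to level [-0.   -0.06] wz 0.44
shift now-axes mm [-4.7  0.2 96.3]  after turn [-4.7  0.3 96.3]
```

```bash
python3 - <<'E'
from h import *
from meas import rects
p,d=snap('side','s1'); rects('s1','side',(15,30,120),(32,160,255),.043,.056)
rects('side0','side',(15,30,120),(32,160,255),.043,.056)
cv2.imwrite('pics/s1z.png',cv2.resize(cv2.cvtColor(p,cv2.COLOR_RGB2BGR)[90:310,120:360],None,fx=2.7,fy=2.7,interpolation=cv2.INTER_CUBIC))
E
```

```text
px [268. 203.] n 395 rect mm [481.6  61.9] [79.7 43.3] 66.7 z [45.  50.1 51.7] mean [481.6  66.6  49.5]
px [268. 203.] n 395 rect mm [481.2  61.9] [78.9 43.1] 65.1 z [45.2 50.2 51.7] mean [481.7  66.8  49.6]
```

View pics/s1z.png

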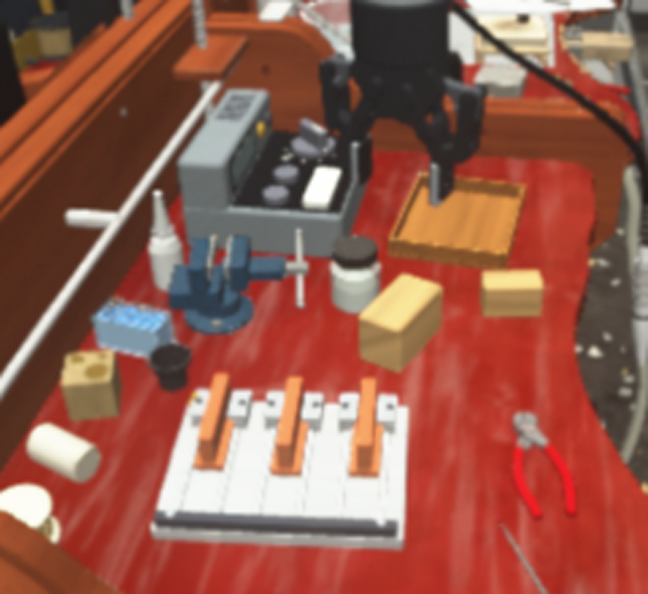

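Call:
drive_tool:
  motion: "0 0 0.4 -0.003 0 0.03 76;0 0 0 0 0 0.04 76;0 0 0 0 0 0.04 76;0 0 0 0 0 0.02 76;0 0 0 0 0 0.01 76"

```text
clock: 3.15
position: [0.4872, 0.0549, 0.0112]
ee_rot: [0.002, 0.835, 0.55, 0.001]
contact_force: [0.3, 0.0, -0.4]
width: 0.0644
```

```bash
python3 - <<'E'
from h import *
goto(481.4,60.5,8,-23)
E
```

```text
clk 3.1 pos [487.2  54.9  11.2] jaw -23.3 q6 22.0 width 64.4 F [ 0.3  0.  -0.4]
turn wx,wy to level [0.28 0.07] wz -0.32
shift now-axes mm [ 2.9 -7.6  3.2]  after turn [ 2.9 -7.6  3.2]
```

Call:
drive_tool:
  motion: "0 0 0 0.003 -0.007 0.003 76;0 0 0 0 0 0 30;0 0 0 0 0 0 30;0 0 0 0 0 0 30;0 0 0 0 0 0 30"
  newtons: 100

```text
clock: 3.78
position: [0.4824, 0.0613, 0.0096]
ee_rot: [0.003, 0.835, 0.55, 0.002]
contact_force: [-0.2, -0.0, -2.6]
width: 0.0428
```

```bash
python3 - <<'E'
from h import *
goto(490,62,150,5.7)
E
```

```text
clk 3.8 pos [482.4  61.3   9.6] jaw -23.3 q6 23.0 width 42.8 F [-0.2 -0.  -2.6]
turn wx,wy to level [0.43 0.  ] wz -28.98
shift now-axes mm [   3.7    7.8 -140.3]  after turn [  -0.5    8.6 -140.3]
```

Call:
drive_tool:
  motion: "0.4 0 0 0 0 -0.03 30;0 0 0 0 0 -0.05 30;0 0 -9 0 0 -0.01 30;0 0 -10 0 0 0 30;0 0 -8 0 0 0 30;0 0 0 0 0 0 30"

```text
clock: 4.53
position: [0.482, 0.061, 0.1029]
ee_rot: [0.0, 0.679, 0.734, 0.0]
contact_force: [0.5, -0.2, -1.6]
width: 0.0429
```

```bash
python3 - <<'E'
from h import *
goto(497.2,113.9,80,5.7)
E
```

```text
clk 4.5 pos [482.   61.  102.9] jaw 4.5 q6 -5.0 width 42.9 F [ 0.5 -0.2 -1.6]
turn wx,wy to level [0.05 0.01] wz -1.24
shift now-axes mm [51.6 19.2 22.9]  after turn [51.1 20.3 22.9]
```

Call:
drive_tool:
  motion: "0 0 -1.2 0.03 0.01 0 30;0 0 0 0.015 0.008 0.01 30;0 0 0 0.006 0.002 0.014 30;0 0 0 0 0 0 30"

```text
clock: 5.03
position: [0.4971, 0.1139, 0.0763]
ee_rot: [0.0, 0.674, 0.739, -0.001]
contact_force: [-0.2, -0.8, -1.4]
width: 0.043
```

```bash
python3 - <<'E'
from h import *
goto(497.2,113.9,42,5.7)
p,d=snap('side','s2')
cv2.imwrite('pics/s2z.png',cv2.resize(cv2.cvtColor(p,cv2.COLOR_RGB2BGR)[130:330,160:360],None,fx=3,fy=3,interpolation=cv2.INTER_CUBIC))
from meas import rects
rects('s2','side',(15,30,120),(32,160,255),.04,.14)
E
```

```text
clk 5.0 pos [497.1 113.9  76.3] jaw 5.3 q6 -0.0 width 43.0 F [-0.2 -0.8 -1.4]
turn wx,wy to level [-0.11  0.1 ] wz -0.4
shift now-axes mm [ 0.   0.2 34.3]  after turn [ 0.   0.2 34.3]
px [257. 198.] n 725 rect mm [501.7  70.7] [ 48.4 170.3] 3.2 z [ 77.4 116.3 118.9] mean [496.3 132.7 107.7]
px [152. 226.] n 201 rect mm [730.1 181.3] [42.3 42.8] 15.7 z [40.4 41.7 43.3] mean [729.7 182.1  41.7]
```

View pics/s2z.png

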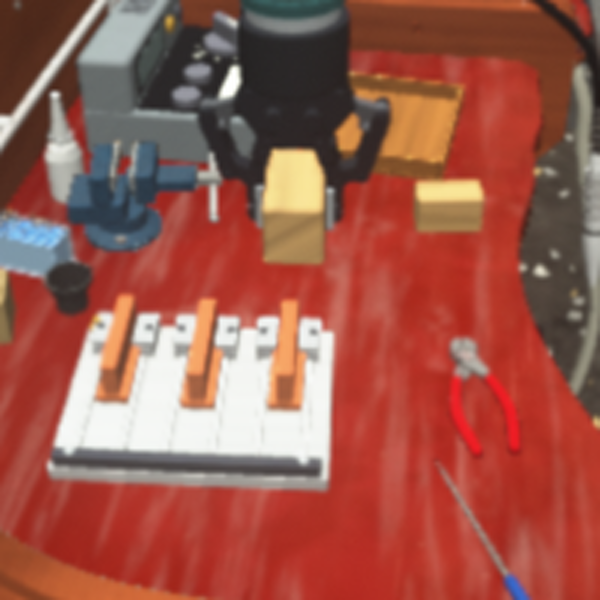

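Call:
drive_tool:
  motion: "0 0 -0.4 0 0 0.018 30;0 0 0 0 0 0.014 30;0 0 0 0 0 0 30"

```text
clock: 5.45
position: [0.4977, 0.1121, 0.044]
ee_rot: [0.001, 0.672, 0.741, -0.001]
contact_force: [-0.1, 0.7, -1.7]
width: 0.0431
```

```bash
python3 - <<'E'
from h import *
goto(497.2,113.9,42,5.7)
E
```

```text
clk 5.5 pos [497.7 112.1  44. ] jaw 5.6 q6 -0.0 width 43.1 F [-0.1  0.7 -1.7]
turn wx,wy to level [-0.03  0.16] wz -0.11
shift now-axes mm [ 1.8 -0.3  2. ]  after turn [ 1.8 -0.3  2. ]
```

Call:
drive_tool:
  motion: "0 0 0 0.008 0 0.002 30;0 0 0 0.008 0 0 30;0 0 0 0.008 0 0 30;0 0 0 0.008 0 0 30"

```text
clock: 5.95
position: [0.4958, 0.1412, 0.0437]
ee_rot: [0.005, 0.67, 0.742, -0.003]
contact_force: [0.8, -8.9, -0.2]
width: 0.0427
```

```bash
python3 - <<'E'
from h import *
goto(493.2,166,42,5.7)
E
```

```text
clk 6.0 pos [495.8 141.2  43.7] jaw 5.8 q6 3.0 width 42.7 F [ 0.8 -8.9 -0.2]
turn wx,wy to level [0.09 0.68] wz 0.11
shift now-axes mm [25.  -0.   1.4]  after turn [25.  -0.1  1.4]
```

Call:
drive_tool:
  motion: "0 0.5 0 0.008 0 0.001 30;0 0 0 0.008 0 0 30;0 0 0 0.008 0 0 30;0 0 0 0.004 0 0 30;0 0 0 0 0 0 30"

```text
clock: 6.58
position: [0.4934, 0.1697, 0.044]
ee_rot: [0.004, 0.668, 0.744, -0.001]
contact_force: [-0.1, -0.9, -2.2]
width: 0.0429
```

```bash
python3 - <<'E'
from h import *
goto(493.2,166,42,5.7)
p,d=snap('side','s3')
cv2.imwrite('pics/s3z.png',cv2.resize(cv2.cvtColor(p,cv2.COLOR_RGB2BGR)[130:330,160:360],None,fx=3,fy=3,interpolation=cv2.INTER_CUBIC))
E
```

```text
clk 6.6 pos [493.4 169.7  44. ] jaw 6.1 q6 6.0 width 42.9 F [-0.1 -0.9 -2.2]
turn wx,wy to level [0.24 0.47] wz 0.41
shift now-axes mm [-3.6 -0.6  2. ]  after turn [-3.6 -0.6  2. ]
```

View pics/s3z.png

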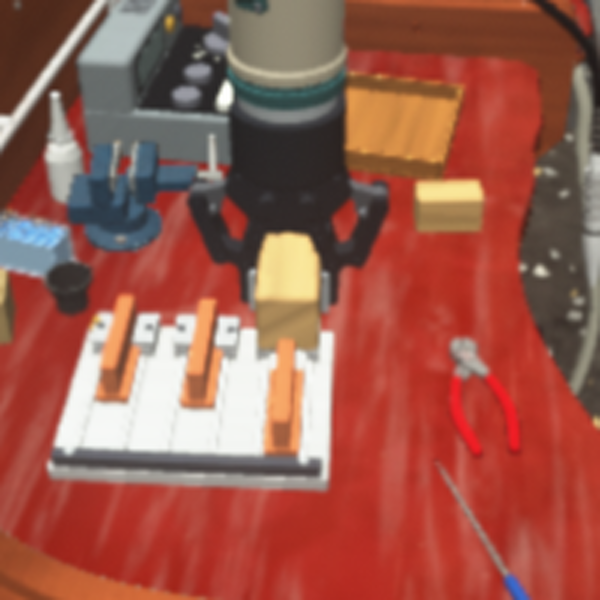

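Call:
drive_tool:
  motion: "0 0.4 -0.4 -0.03 0 -0.002 30;0 0 0 -0.025 0 0 30;0 0 0 0 0.03 0 30;0 0 0 0 0.028 0 30;0 0 0 0 0 0 30"

```text
clock: 7.25
position: [0.5584, 0.1209, 0.0468]
ee_rot: [0.001, 0.666, 0.746, 0.002]
contact_force: [-0.6, -0.9, -2.2]
width: 0.043
```

```bash
python3 - <<'E'
from h import *
goto(556.9,122.7,43,5.7)
E
```

```text
clk 7.2 pos [558.4 120.9  46.8] jaw 6.4 q6 -1.0 width 43.0 F [-0.6 -0.9 -2.2]
turn wx,wy to level [ 0.27 -0.1 ] wz 0.72
shift now-axes mm [ 2.  -1.3  3.8]  after turn [ 1.9 -1.3  3.8]
```

Call:
drive_tool:
  motion: "0.2 0 0.7 0.002 -0.001 0.003 30;0 0 0 0.008 0 0 30;0 0 0 0.008 0 0 30;0 0 0 0.008 0 0 30;0 0.3 0 0.008 0 0 30;0 0.3 0 0.008 0 0 30;0 0 0 0.008 0 0 30"

```text
clock: 8.12
position: [0.5496, 0.1635, 0.0448]
ee_rot: [0.003, 0.668, 0.744, -0.002]
contact_force: [0.9, -1.3, -2.7]
width: 0.0428
```

```bash
python3 - <<'E'
from h import *
goto(552.3,174,43,5.7)
E
```

```text
clk 8.1 pos [549.6 163.5  44.8] jaw 6.2 q6 4.0 width 42.8 F [ 0.9 -1.3 -2.7]
turn wx,wy to level [0.04 0.42] wz 0.48
shift now-axes mm [10.1  3.8  1.8]  after turn [10.2  3.7  1.8]
```

Call:
drive_tool:
  motion: "0 0.3 0.4 0.006 0.001 0 30;0 0 0 0.006 0 0 30;0 0 0 0 0 0 30"

```text
clock: 8.5
position: [0.5479, 0.1779, 0.0447]
ee_rot: [0.0, 0.67, 0.742, -0.001]
contact_force: [0.0, -0.6, -2.0]
width: 0.0432
```

```bash
python3 - <<'E'
from h import *
goto(552.3,174,43,5.7)
p,d=snap('side','s4')
cv2.imwrite('pics/s4z.png',cv2.resize(cv2.cvtColor(p,cv2.COLOR_RGB2BGR)[130:330,160:360],None,fx=3,fy=3,interpolation=cv2.INTER_CUBIC))
E
```

```text
clk 8.5 pos [547.9 177.9  44.7] jaw 5.8 q6 5.0 width 43.2 F [ 0.  -0.6 -2. ]
turn wx,wy to level [-0.03  0.06] wz 0.13
shift now-axes mm [-4.4  3.9  1.7]  after turn [-4.4  3.9  1.7]
```

View pics/s4z.png

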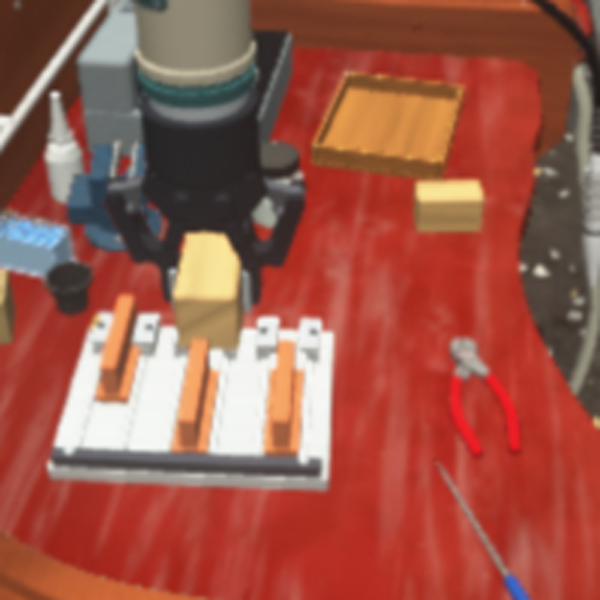

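Call:
drive_tool:
  motion: "0 0 0 -0.03 0 -0.003 30;0 0 0 -0.028 0.002 0 30;0 0 0 0 0.033 0 30;0 0 0 0 0.03 0 30;0 0 0 0 0 0 30"

```text
clock: 9.18
position: [0.6191, 0.1264, 0.0473]
ee_rot: [-0.001, 0.67, 0.742, -0.0]
contact_force: [-0.9, -0.7, -2.1]
width: 0.0429
```

```bash
python3 - <<'E'
from h import *
goto(617.5,126.6,43,5.7)
E
```

```text
clk 9.2 pos [619.1 126.4  47.3] jaw 5.8 q6 -1.0 width 42.9 F [-0.9 -0.7 -2.1]
turn wx,wy to level [-0.13 -0.1 ] wz 0.09
shift now-axes mm [ 0.3 -1.6  4.3]  after turn [ 0.3 -1.6  4.3]
```

Call:
drive_tool:
  motion: "0 0 0.1 0.002 -0.001 0.003 30;0 0 0 0.008 0 0 30;0 0 0 0.008 0.001 0 30;0 0 0 0.008 0 0 30;0 0.3 0 0.008 0.001 0 30;0 0.3 0 0.008 0 0 30;0 0 0 0.006 0.001 0 30;0 0 0 0.004 0 0 30;0 0 0 0 0 0 30"

```text
clock: 10.3
position: [0.6113, 0.1696, 0.0454]
ee_rot: [0.002, 0.668, 0.745, -0.006]
contact_force: [0.7, -2.0, -2.0]
width: 0.043
```

```bash
python3 - <<'E'
from h import *
goto(612.8,176,43,5.7)
p,d=snap('side','s5')
cv2.imwrite('pics/s5z.png',cv2.resize(cv2.cvtColor(p,cv2.COLOR_RGB2BGR)[130:330,160:360],None,fx=3,fy=3,interpolation=cv2.INTER_CUBIC))
E
```

```text
clk 10.3 pos [611.3 169.6  45.4] jaw 6.2 q6 4.0 width 43.0 F [ 0.7 -2.  -2. ]
turn wx,wy to level [-0.36  0.68] wz 0.55
shift now-axes mm [6.2 2.2 2.3]  after turn [6.3 2.2 2.3]
```

View pics/s5z.png

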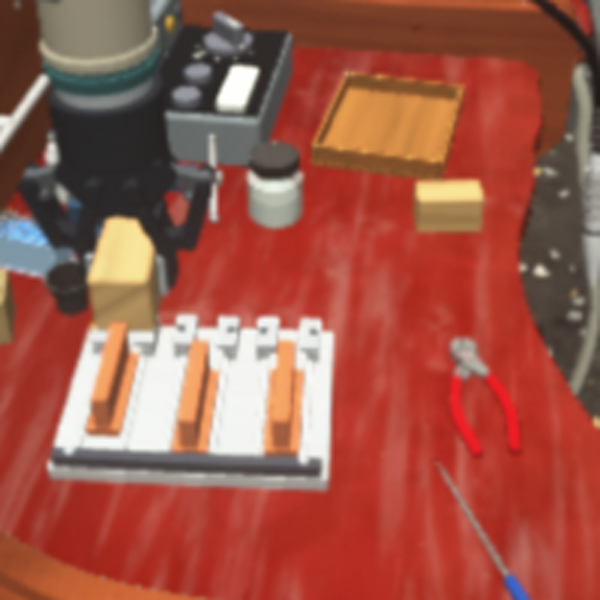

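Call:
drive_tool:
  motion: "-0.3 0.6 0.5 0.007 0.001 0 30;0 0 0 0.005 0 0 30;0 0 0 0 0 0 30;0 0 0 -0.03 0 -0.003 30;0 0 0 -0.03 0 -0.005 30;0 0 0 0 -0.03 -0.015 30;0 0 0 0 0 0 30"

```text
clock: 11.22
position: [0.5858, 0.1207, 0.0681]
ee_rot: [-0.002, 0.671, 0.741, 0.0]
contact_force: [0.9, 0.1, -1.1]
width: 0.043
```

```bash
python3 - <<'E'
from h import *
goto(450,80,70,5.7)
p,d=snap('side','s6')
cv2.imwrite('pics/s6z.png',cv2.resize(cv2.cvtColor(p,cv2.COLOR_RGB2BGR)[130:330,160:360],None,fx=3,fy=3,interpolation=cv2.INTER_CUBIC))
from meas import rects
rects('s6','side',(3,110,100),(16,255,255),.035,.06)
E
```

```text
clk 11.2 pos [585.8 120.7  68.1] jaw 5.7 q6 -1.0 width 43.0 F [ 0.9  0.1 -1.1]
turn wx,wy to level [-0.14 -0.21] wz 0.02
shift now-axes mm [ -27.  -139.2   -1.6]  after turn [ -27.  -139.2   -1.6]
px [290. 133.] n 899 rect mm [ 465.6 -350.9] [388.4  52.9] 0.2 z [36.6 49.6 59.6] mean [ 459.7 -333.9   49. ]
px [347. 131.] n 41 rect mm [ 266.  -357.7] [32.4 49.9] 26.7 z [44.3 56.9 59.8] mean [ 270.4 -359.1   55.1]
px [195. 258.] n 187 rect mm [604.8 261.1] [11.2 74.9] 6.8 z [36.8 47.2 49.5] mean [603.2 266.5  45.5]
px [224. 259.] n 198 rect mm [545.1 256.6] [12.  73.7] 5.7 z [37.  47.4 49. ] mean [543.7 262.2  46. ]
px [254. 259.] n 183 rect mm [485.8 248.1] [12.1 74. ] 6.2 z [38.8 47.3 49.1] mean [484.8 254.3  46.5]
px [266. 356.] n 6730 rect mm [515.8 451.1] [522.7  51.9] 0.1 z [38.4 57.2 59.7] mean [436.3 460.2  53.7]
```

View pics/s6z.png

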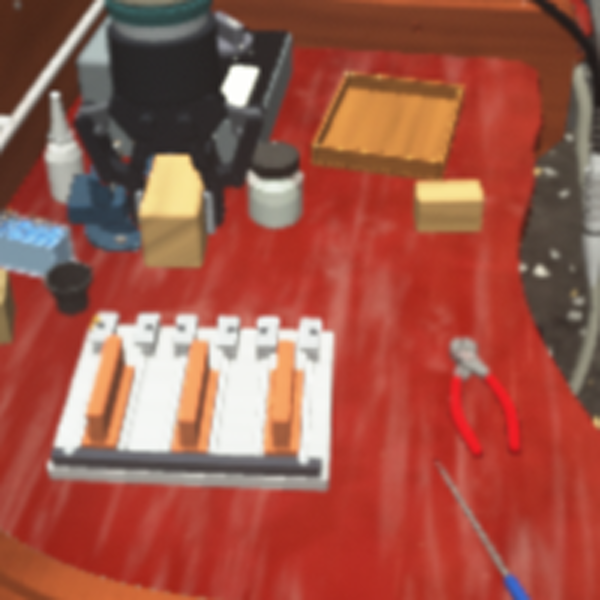

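Call:
drive_tool:
  motion: "0 0 0 -0.015 -0.05 0 30;0 0 0 -0.015 -0.05 0 30;0 0 0 -0.002 -0.04 0.015 30;0 0 0 0 -0.008 0.02 30;0 0 0 0 0 0.015 30;0 0 0 0 0 0 30"

```text
clock: 12.02
position: [0.4463, 0.0754, 0.016]
ee_rot: [0.002, 0.67, 0.742, 0.005]
contact_force: [0.4, -0.4, -1.8]
width: 0.0431
```

```bash
python3 - <<'E'
from h import *
goto(440,80,10.6,5.7)
E
```

```text
clk 12.0 pos [446.3  75.4  16. ] jaw 5.8 q6 -6.0 width 43.1 F [ 0.4 -0.4 -1.8]
turn wx,wy to level [ 0.56 -0.27] wz 0.09
shift now-axes mm [ 5.1 -5.8  5.4]  after turn [ 5.1 -5.8  5.4]
```

Call:
drive_tool:
  motion: "0.5 -0.2 0 0 0 0.005 30;0 0 0 0 0 0.001 30;0 0 0 0 0 0 30"

```text
clock: 12.4
position: [0.4493, 0.076, 0.0106]
ee_rot: [0.001, 0.67, 0.742, 0.002]
contact_force: [0.1, -0.4, -1.9]
width: 0.0428
```

```bash
python3 - <<'E'
from h import *
goto(440,80,10.6,5.7)
E
```

```text
clk 12.4 pos [449.3  76.   10.6] jaw 5.8 q6 -5.0 width 42.8 F [ 0.1 -0.4 -1.9]
turn wx,wy to level [ 0.25 -0.05] wz 0.12
shift now-axes mm [ 4.9 -8.8  0. ]  after turn [ 4.9 -8.8  0. ]
```

Call:
drive_tool:
  motion: "0 0 0 0 0 0.001 30;0 0 0 0 0 0.001 40;0 0 0 0 0 0 55;0 0 0 0 0 0 76;0 0 0 0 0 0 76;0 0 0 0 0 -0.04 76;0 0 0 0 0 -0.05 76;0 0 0 0 0 -0.05 76"

```text
clock: 13.4
position: [0.4467, 0.0756, 0.1497]
ee_rot: [-0.001, 0.67, 0.742, -0.0]
contact_force: [1.4, -0.1, 0.3]
width: 0.0652
```

```bash
python3 - <<'E'
from h import *
goto(485.8,248.1,120,6)
E
```

```text
clk 13.4 pos [446.7  75.6 149.7] jaw 5.8 q6 -5.0 width 65.2 F [ 1.4 -0.1  0.3]
turn wx,wy to level [-0.15 -0.09] wz -0.2
shift now-axes mm [167.6  56.4  29.8]  after turn [167.4  57.   29.8]
```

```bash
python3 - <<'E'
from h import *
p,d=snap('top','t2')
cv2.imwrite('pics/t2z.png',cv2.resize(cv2.cvtColor(p,cv2.COLOR_RGB2BGR)[100:290,120:390],None,fx=2.9,fy=2.9,interpolation=cv2.INTER_CUBIC))
from meas import rects
rects('t2','top',(3,110,100),(16,255,255),.035,.06)
print('white/grey fixture');rects('t2','top',(0,0,150),(180,40,255),.005,.022,500)
print('tray');rects('t2','top',(8,100,90),(20,255,255),-.005,.03,500)
rects('t2','top',(15,30,150),(32,160,255),.02,.06)
E
```

```text
px [180. 162.] n 132 rect mm [606.5 258.1] [11.9 74.4] 5.9 z [39.5 47.4 50.8] mean [605.8 257.6  47. ]
px [181. 184.] n 129 rect mm [543.8 253.3] [12.1 74.6] 5.9 z [42.4 47.4 50.4] mean [543.5 253.1  47.2]
px [ 99. 241.] n 594 rect mm [391.4 462.6] [269.6  23.4] 0.0 z [54.5 58.  59.8] mean [387.  462.3  57.6]
px [109. 241.] n 664 rect mm [384.2 438.3] [262.6  29.7] 0.0 z [45.5 57.7 59.8] mean [387.5 436.8  56.2]
px [401. 226.] n 318 rect mm [ 441.5 -344. ] [144.2  28.6] 0.1 z [45.6 57.8 59.8] mean [ 443.5 -341.3   56.6]
px [184. 206.] n 124 rect mm [484.7 243.4] [11.9 72.6] 6.2 z [44.  48.1 51. ] mean [484.7 242.9  47.8]
px [411. 219.] n 177 rect mm [ 464.3 -369.1] [22.3 89.4] 87.4 z [53.5 57.7 59.9] mean [ 464.1 -367.5   57.4]
px [412. 258.] n 182 rect mm [ 365.2 -369.3] [ 20.3 105.8] 89.8 z [55.5 58.3 59.8] mean [ 360.6 -369.6   58. ]
px [401. 280.] n 190 rect mm [ 303.9 -341.3] [94.5 23.3] 0.9 z [50.7 57.7 59.8] mean [ 299.8 -340.4   57. ]
px [412. 279.] n 31 rect mm [ 305.8 -370.4] [18.2 22.3] 0.5 z [55.8 58.1 59.7] mean [ 305.4 -370.7   58. ]
px [411. 291.] n 85 rect mm [ 273.8 -368.9] [39.9 20.4] 1.7 z [44.1 55.9 59.3] mean [ 270.8 -368.3   54.8]
white/grey fixture
px [190. 182.] n 1855 rect mm [548.3 231.9] [187.4 136.5] 3.8 z [ 8.5 12.5 18. ] mean [552.1 233.8  12.8]
tray
px [328. 224.] n 2459 rect mm [ 444.5 -156.2] [157.3 127.4] 84.0 z [ 0.1  4.3 21.7] mean [ 443.8 -154.9    6. ]
px [210. 118.] n 199 rect mm [730.1 179. ] [40.  41.2] 15.4 z [38.1 41.9 45.7] mean [727.4 179.6  41.8]
```

View pics/t2z.png

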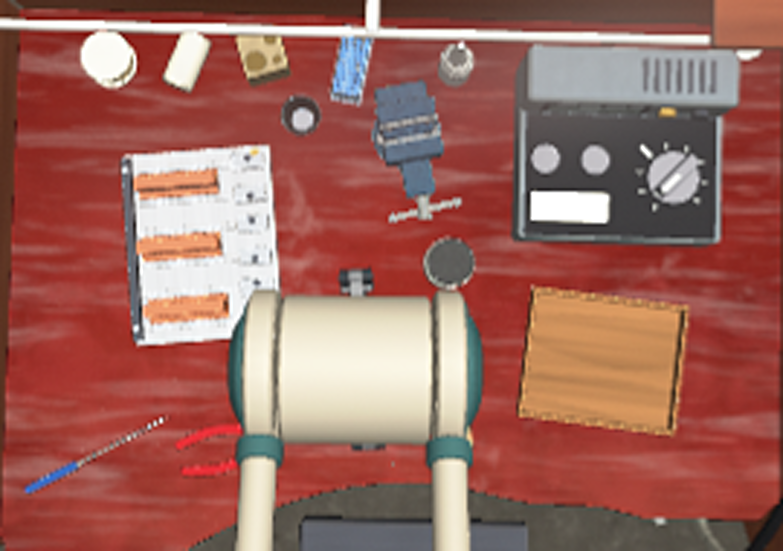

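Call:
drive_tool:
  motion: "0 0 0 0.05 0.015 0 53;0 0 0 0.055 0.018 0 53;0 0 0 0.045 0.005 0.02 53;0 0 0 0.01 0 0.01 53;0 0 0 0 0 0 53"
  newtons: 70

```text
clock: 14.08
position: [0.4773, 0.2423, 0.1292]
ee_rot: [0.007, 0.671, 0.741, 0.008]
contact_force: [0.1, 0.6, -0.0]
width: 0.0451
```

```bash
python3 - <<'E'
from h import *
goto(484.8,243.4,60,6)
E
```

```text
clk 14.1 pos [477.3 242.3 129.2] jaw 5.6 q6 14.0 width 45.1 F [ 0.1  0.6 -0. ]
turn wx,wy to level [1.19 0.01] wz -0.37
shift now-axes mm [ 0.3  6.1 69.3]  after turn [ 0.3  6.1 69.3]
```

Call:
drive_tool:
  motion: "1.2 0 -0.4 0 0.006 0.03 53;0 0 0 0.001 0 0.03 53;0 0 0 0 0 0 53"

```text
clock: 14.45
position: [0.4851, 0.2406, 0.0698]
ee_rot: [0.001, 0.67, 0.743, 0.0]
contact_force: [0.1, 0.3, 0.5]
width: 0.0454
```

```bash
python3 - <<'E'
from h import *
goto(484.8,243.4,30,6)
E
```

```text
clk 14.4 pos [485.1 240.6  69.8] jaw 5.9 q6 13.0 width 45.4 F [0.1 0.3 0.5]
turn wx,wy to level [0.11 0.09] wz -0.09
shift now-axes mm [ 2.9 -0.  39.8]  after turn [ 2.9 -0.  39.8]
```

Call:
drive_tool:
  motion: "0 0 0 0.002 0 0.02 53;0 0 0 0.001 0 0.015 53;0 0 0 0 0 0.004 53;0 0 0 0 0 0 53"

```text
clock: 14.95
position: [0.4885, 0.2417, 0.0343]
ee_rot: [0.004, 0.671, 0.742, 0.003]
contact_force: [-0.4, -0.1, 0.0]
width: 0.0453
```

```bash
python3 - <<'E'
from h import *
goto(484.8,243.4,30,6)
E
```

```text
clk 14.9 pos [488.5 241.7  34.3] jaw 5.7 q6 14.0 width 45.3 F [-0.4 -0.1  0. ]
turn wx,wy to level [0.55 0.05] wz -0.27
shift now-axes mm [ 2.  -3.6  4.3]  after turn [ 2.  -3.5  4.3]
```

Call:
drive_tool:
  motion: "0.5 0 -0.2 0.001 -0.004 0.004 53;0 0 0 0 0 0 53;0 0 0 0 0 0 25;0 0 0 0 0 0 5;0 0 0 0 0 0 5;0 0 0 0 0 0 5"

```text
clock: 15.7
position: [0.4856, 0.2429, 0.0318]
ee_rot: [0.001, 0.669, 0.743, 0.001]
contact_force: [-0.2, -0.5, 0.3]
width: 0.0102
```

```bash
python3 - <<'E'
from h import *
goto(484.8,243.4,120,6)
E
```

```text
clk 15.7 pos [485.6 242.9  31.8] jaw 6.0 q6 13.0 width 10.2 F [-0.2 -0.5  0.3]
turn wx,wy to level [0.23 0.01] wz -0.03
shift now-axes mm [  0.6  -0.3 -88.2]  after turn [  0.6  -0.3 -88.2]
```

Call:
drive_tool:
  motion: "0 0 0 0 0 -0.015 5;0 0 0 0 0 -0.03 5;0 0 0 0 0 -0.045 5;0 0 0 0 0 -0.01 5;0 0 0 0 0 0 5"

```text
clock: 16.32
position: [0.4824, 0.2421, 0.1346]
ee_rot: [-0.0, 0.669, 0.743, -0.001]
contact_force: [-0.1, -0.5, -3.4]
width: 0.01
```

```bash
python3 - <<'E'
from h import *
goto(444.4+32*np.cos(np.radians(-6)),-156.2-32*np.sin(np.radians(6)),90,-6)
p,d=snap('side','s7')
cv2.imwrite('pics/s7z.png',cv2.resize(cv2.cvtColor(p,cv2.COLOR_RGB2BGR)[130:330,160:360],None,fx=3,fy=3,interpolation=cv2.INTER_CUBIC))
E
```

```text
clk 16.3 pos [482.4 242.1 134.6] jaw 6.0 q6 13.0 width 10.0 F [-0.1 -0.5 -3.4]
turn wx,wy to level [-0.14  0.08] wz 11.98
shift now-axes mm [-398.7  -47.8   45.2]  after turn [-400.    35.9   45.2]
```

View pics/s7z.png

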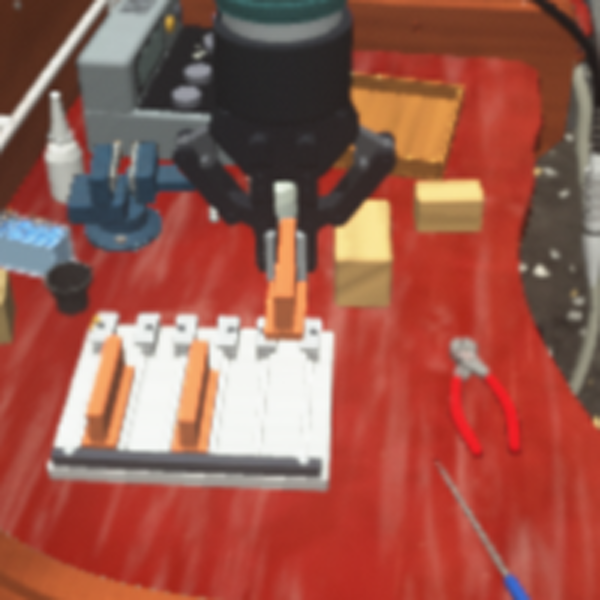

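Call:
drive_tool:
  motion: "0 0 6 -0.03 0 0 5;0 0 6 -0.04 0 0 5;0 0 0 -0.055 0.006 0 5;0 0 0 -0.055 0.006 0 5;0 0 0 -0.055 0.006 0 5;0 0 0 -0.055 0.006 0 5;0 0 0 -0.05 0.005 0.01 5;0 0 0 -0.03 0.003 0.01 5;0 0 0 -0.01 0 0.01 5;0 0 0 0 0 0 5"

```text
clock: 17.62
position: [0.4725, -0.1484, 0.088]
ee_rot: [-0.012, 0.745, 0.667, -0.01]
contact_force: [-0.2, -0.4, -2.8]
width: 0.0103
```

```bash
python3 - <<'E'
from h import *
goto(444.4+32*np.cos(np.radians(-6)),-156.2-32*np.sin(np.radians(6)),25,-6)
E
```

```text
clk 17.6 pos [ 472.5 -148.4   88. ] jaw -6.3 q6 -18.0 width 10.3 F [-0.2 -0.4 -2.8]
turn wx,wy to level [-1.79 -0.03] wz -0.31
shift now-axes mm [-10.7   6.9  62.8]  after turn [-10.8   6.8  62.8]
```

Call:
drive_tool:
  motion: "-1.8 0 -0.3 -0.01 0.006 0.015 5;0 0 0 -0.001 0 0.015 5;0 0 0 0 0 0 5"

```text
clock: 18.0
position: [0.4763, -0.1556, 0.0564]
ee_rot: [-0.002, 0.742, 0.67, 0.001]
contact_force: [0.0, 1.2, -3.0]
width: 0.0108
```

```bash
python3 - <<'E'
from h import *
goto(444.4+32*np.cos(np.radians(-6)),-156.2-32*np.sin(np.radians(6)),25,-6)
p,d=snap('side','s8')
cv2.imwrite('pics/s8z.png',cv2.resize(cv2.cvtColor(p,cv2.COLOR_RGB2BGR)[100:230,230:380],None,fx=4,fy=4,interpolation=cv2.INTER_CUBIC))
E
```

```text
clk 18.0 pos [ 476.3 -155.6   56.4] jaw -5.8 q6 -21.0 width 10.8 F [ 0.   1.2 -3. ]
turn wx,wy to level [-0.09 -0.22] wz 0.18
shift now-axes mm [-4.   0.4 31.4]  after turn [-4.   0.4 31.4]
```

View pics/s8z.png

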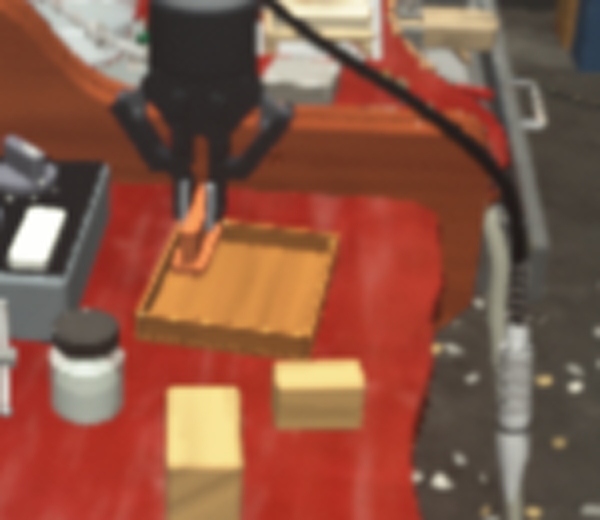

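Call:
drive_tool:
  motion: "0 -0.2 0 -0.004 0 0.015 5;0 0 0 0 0 0.01 5;0 0 0 0 0 0.005 5;0 0 0 0 0 0 5"

```text
clock: 18.55
position: [0.4775, -0.159, 0.0261]
ee_rot: [0.001, 0.741, 0.671, 0.0]
contact_force: [0.0, -0.4, -2.9]
width: 0.0099
```

```bash
python3 - <<'E'
from h import *
goto(444.4+32*np.cos(np.radians(-6)),-156.2-32*np.sin(np.radians(6)),24,-6)
E
```

```text
clk 18.6 pos [ 477.5 -159.    26.1] jaw -5.7 q6 -21.0 width 9.9 F [ 0.  -0.4 -2.9]
turn wx,wy to level [0.1  0.04] wz 0.29
shift now-axes mm [-0.7 -1.2  2.1]  after turn [-0.7 -1.2  2.1]
```

Call:
drive_tool:
  motion: "0 0 0 0 -0.001 0.002 5;0 0 0 0 0 0.001 5;0 0 0 0 0 0 15;0 0 0 0 0 0 25;0 0 0 0 0 0 28;0 0 0 0 0 -0.02 28;0 0 0 0 0 -0.03 28;0 0 0 0 0 -0.04 28;0 0 0 0 0 -0.03 28;0 0 0 0 0 0 50"

```text
clock: 19.8
position: [0.4776, -0.1596, 0.1481]
ee_rot: [0.003, 0.742, 0.671, 0.001]
contact_force: [0.1, -1.2, -0.9]
width: 0.0407
```

```bash
python3 - <<'E'
from h import *
goto(543.8,253.3,130,6)
E
```

```text
clk 19.8 pos [ 477.6 -159.6  148.1] jaw -5.7 q6 -21.0 width 40.7 F [ 0.1 -1.2 -0.9]
turn wx,wy to level [0.33 0.12] wz -11.74
shift now-axes mm [417.5  24.5  17.3]  after turn [403.8 108.9  17.3]
```

Call:
drive_tool:
  motion: "0 0 -6 0.04 0 0 50;0 0 -6 0.05 0.005 0 50;0 0 0 0.055 0.017 0 50;0 0 0 0.055 0.017 0 50;0 0 0 0.055 0.017 0 50;0 0 0 0.055 0.017 0 50;0 0 0 0.05 0.017 0 50;0 0 0 0.03 0.01 0 50;0 0 0 0 0 0 50"

```text
clock: 20.92
position: [0.5446, 0.25, 0.1351]
ee_rot: [-0.001, 0.666, 0.746, -0.004]
contact_force: [-0.8, -0.1, -0.3]
width: 0.0425
```

```bash
python3 - <<'E'
from h import *
goto(543.8,253.3,60,6)
from meas import rects
p,d=snap('side','s9')
rects('s9','side',(3,110,100),(16,255,255),.028,.055)
cv2.imwrite('pics/s9z.png',cv2.resize(cv2.cvtColor(p,cv2.COLOR_RGB2BGR)[100:310,160:380],None,fx=2.7,fy=2.7,interpolation=cv2.INTER_CUBIC))
E
```

```text
clk 20.9 pos [544.6 250.  135.1] jaw 6.5 q6 12.0 width 42.5 F [-0.8 -0.1 -0.3]
turn wx,wy to level [-0.43  0.28] wz 0.49
shift now-axes mm [ 3.7  0.1 75.1]  after turn [ 3.7  0.1 75.1]
px [292. 136.] n 813 rect mm [ 452.7 -330.5] [ 12.4 378.1] 90.0 z [29.4 41.5 53.9] mean [ 454.8 -330.3   41.5]
px [279. 163.] n 83 rect mm [ 477.5 -154.8] [79.6 12.4] 84.9 z [30.5 39.3 41.8] mean [ 476.9 -149.4   38. ]
px [195. 259.] n 221 rect mm [604.5 261.1] [12.1 74.5] 5.9 z [30.8 46.6 49.6] mean [602.7 267.8  43.3]
px [224. 261.] n 221 rect mm [545.2 256.5] [11.9 75. ] 5.8 z [31.1 47.1 49. ] mean [543.2 264.3  44.2]
px [235. 361.] n 3275 rect mm [514.3 468. ] [523.8  48.4] 3.8 z [30.  44.5 54.2] mean [484.2 470.8  43.6]
```

View pics/s9z.png

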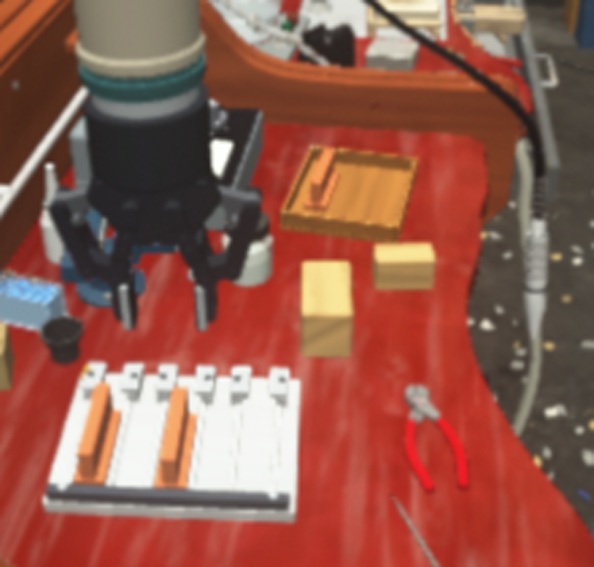

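Call:
drive_tool:
  motion: "-0.4 0.2 0.5 0.003 0 0.04 50;0 0 0 0 0 0.035 50;0 0 0 0 0 0.015 50;0 0 0 0 0 0 50"

```text
clock: 21.48
position: [0.5422, 0.2464, 0.0418]
ee_rot: [0.0, 0.671, 0.742, -0.003]
contact_force: [-0.4, -0.5, 0.5]
width: 0.0427
```

```bash
python3 - <<'E'
from h import *
goto(544.3,253.3,31,6)
E
```

```text
clk 21.5 pos [542.2 246.4  41.8] jaw 5.7 q6 12.0 width 42.7 F [-0.4 -0.5  0.5]
turn wx,wy to level [-0.23  0.28] wz -0.27
shift now-axes mm [ 6.8  2.9 10.7]  after turn [ 6.7  2.9 10.7]
```

Call:
drive_tool:
  motion: "-0.2 0.2 -0.2 0.006 0.003 0.01 50;0 0 0 0 0 0.001 50;0 0 0 0 0 0 25;0 0 0 0 0 0 5;0 0 0 0 0 0 5;0 0 0 0 0 0 5"

```text
clock: 22.22
position: [0.5465, 0.253, 0.0331]
ee_rot: [0.002, 0.67, 0.743, 0.002]
contact_force: [0.1, -0.1, -2.2]
width: 0.0102
```

```bash
python3 - <<'E'
from h import *
goto(544.3,253.3,31,6)
E
```

```text
clk 22.2 pos [546.5 253.   33.1] jaw 5.9 q6 12.0 width 10.2 F [ 0.1 -0.1 -2.2]
turn wx,wy to level [0.27 0.01] wz -0.08
shift now-axes mm [ 0.5 -2.2  2.1]  after turn [ 0.5 -2.2  2.1]
```

Offset here: bar bottom = TCP − 21 mm. Lift and carry.

Call:
drive_tool:
  motion: "0 0 0 0 0 -0.015 5;0 0 0 0 0 -0.03 5;0 0 0 0 0 -0.045 5;0 0 0 0 0 -0.01 5;0 0 0 0 0 0 5"

```text
clock: 22.85
position: [0.5453, 0.2528, 0.1371]
ee_rot: [0.001, 0.67, 0.743, 0.001]
contact_force: [-0.1, -0.0, -4.3]
width: 0.0099
```

```bash
python3 - <<'E'
from h import *
goto(444.4,-156.2,90,-6)
E
```

```text
clk 22.9 pos [545.3 252.8 137.1] jaw 5.9 q6 12.0 width 9.9 F [-0.1 -0.  -4.3]
turn wx,wy to level [0.18 0.03] wz 11.92
shift now-axes mm [-396.4 -142.6   46.9]  after turn [-417.3  -57.7   46.9]
```

Call:
drive_tool:
  motion: "0 0 6 -0.03 -0.004 0 5;0 0 6 -0.045 -0.006 0 5;0 0 0 -0.055 -0.008 0 5;0 0 0 -0.055 -0.008 0 5;0 0 0 -0.055 -0.008 0 5;0 0 0 -0.055 -0.008 0 5;0 0 0 -0.05 -0.007 0.01 5;0 0 0 -0.035 -0.005 0.01 5;0 0 0 -0.015 0 0.01 5;0 0 0 0 0 0 5"

```text
clock: 24.1
position: [0.4481, -0.1446, 0.0928]
ee_rot: [-0.007, 0.745, 0.667, -0.005]
contact_force: [-0.1, -0.4, -2.9]
width: 0.0104
```

```bash
python3 - <<'E'
from h import *
goto(444.4,-156.2,50,-6)
E
```

```text
clk 24.1 pos [ 448.1 -144.6   92.8] jaw -6.4 q6 -20.0 width 10.4 F [-0.1 -0.4 -2.9]
turn wx,wy to level [-1.05 -0.11] wz -0.37
shift now-axes mm [-12.1  -1.6  42.8]  after turn [-12.1  -1.7  42.8]
```

Call:
drive_tool:
  motion: "-1 0 -0.4 -0.011 -0.001 0.015 5;0 0 0 -0.001 0 0.01 5;0 0 0 0 0 0 5"

```text
clock: 24.48
position: [0.4464, -0.1529, 0.0666]
ee_rot: [-0.002, 0.742, 0.67, 0.001]
contact_force: [-1.0, -0.2, -2.9]
width: 0.0101
```

```bash
python3 - <<'E'
from h import *
goto(444.4,-156.2,25,-6)
E
```

```text
clk 24.5 pos [ 446.4 -152.9   66.6] jaw -5.8 q6 -22.0 width 10.1 F [-1.  -0.2 -2.9]
turn wx,wy to level [-0.08 -0.28] wz 0.15
shift now-axes mm [-3.7 -1.6 41.6]  after turn [-3.7 -1.6 41.6]
```

Call:
drive_tool:
  motion: "0 -0.2 0 -0.003 -0.002 0.012 5;0 0 0 0 0 0.012 5;0 0 0 0 0 0.008 5;0 0 0 0 0 0 5"

```text
clock: 24.98
position: [0.4451, -0.1543, 0.033]
ee_rot: [-0.001, 0.742, 0.671, 0.0]
contact_force: [0.0, -0.5, -3.0]
width: 0.01
```

```bash
python3 - <<'E'
from h import *
goto(444.4,-156.2,25,-6)
E
```

```text
clk 25.0 pos [ 445.1 -154.3   33. ] jaw -5.7 q6 -22.0 width 10.0 F [ 0.  -0.5 -3. ]
turn wx,wy to level [-0.03 -0.08] wz 0.27
shift now-axes mm [-1.9 -0.5  8. ]  after turn [-2.  -0.5  8. ]
```

Call:
drive_tool:
  motion: "0 0 0 -0.002 -0.001 0.006 5;0 0 0 0 0 0.003 5;0 0 0 0 0 0 12;0 0 0 0 0 0 20;0 0 0 0 0 0 20;0 0 0 0 0 -0.015 20;0 0 0 0 0 -0.03 20;0 0 0 0 0 -0.05 20;0 0 0 0 0 -0.03 20;0 0 0 0 0 0 50"

```text
clock: 26.22
position: [0.4452, -0.1578, 0.1543]
ee_rot: [0.001, 0.742, 0.671, 0.001]
contact_force: [0.6, 0.1, 0.6]
width: 0.0344
```

```bash
python3 - <<'E'
from h import *
goto(606,258,130,6)
p,d=snap('side','s10')
from meas import rects
rects('s10','side',(3,110,100),(16,255,255),.028,.055)
cv2.imwrite('pics/s10z.png',cv2.resize(cv2.cvtColor(p,cv2.COLOR_RGB2BGR)[100:310,160:380],None,fx=2.7,fy=2.7,interpolation=cv2.INTER_CUBIC))
E
```

```text
clk 26.2 pos [ 445.2 -157.8  154.3] jaw -5.8 q6 -22.0 width 34.4 F [0.6 0.1 0.6]
turn wx,wy to level [0.16 0.01] wz -11.77
shift now-axes mm [429.8 118.1  24.6]  after turn [396.7 203.3  24.6]
px [285. 135.] n 911 rect mm [ 481.1 -330.3] [434.3  13.3] 0.1 z [29.6 41.7 53.7] mean [ 478.  -330.5   41.7]
px [279. 163.] n 83 rect mm [ 477.1 -156. ] [78.6 11.9] 84.4 z [31.1 39.8 41.7] mean [ 476.9 -148.9   38.3]
px [290. 164.] n 81 rect mm [ 444.6 -152. ] [77.4 12.5] 84.0 z [30.4 40.  41.8] mean [ 444.2 -146.1   38.3]
px [195. 259.] n 222 rect mm [604.8 260.4] [11.8 75.6] 6.9 z [30.2 46.7 49.4] mean [602.7 268.   43.2]
px [235. 361.] n 3272 rect mm [515.8 452.9] [523.1  50.1] 0.4 z [30.  44.6 54.3] mean [484.6 470.7  43.6]
```

View pics/s10z.png

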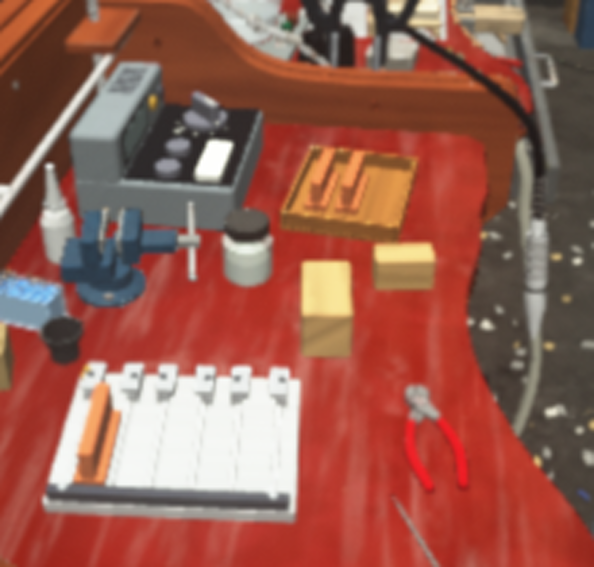

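Bars 0 and 1 stand in the tray. Now bar 2.

Call:
drive_tool:
  motion: "0 0 -6 0.04 0.01 0 50;0 0 -6 0.05 0.02 0 50;0 0 0 0.053 0.03 0 50;0 0 0 0.053 0.03 0 50;0 0 0 0.053 0.03 0 50;0 0 0 0.053 0.03 0 50;0 0 0 0.05 0.03 0 50;0 0 0 0.03 0.02 0 50;0 0 0 0 0 0 50"

```text
clock: 27.4
position: [0.6124, 0.2523, 0.1339]
ee_rot: [-0.008, 0.666, 0.746, -0.009]
contact_force: [-0.4, 0.0, -0.2]
width: 0.0428
```

```bash
python3 - <<'E'
from h import *
goto(605.8,258,60,6)
E
```

```text
clk 27.4 pos [612.4 252.3 133.9] jaw 6.4 q6 10.0 width 42.8 F [-0.4  0.  -0.2]
turn wx,wy to level [-1.33  0.01] wz 0.44
shift now-axes mm [ 6.4 -4.2 74. ]  after turn [ 6.4 -4.2 74. ]
```

Call:
drive_tool:
  motion: "-1.3 0 0.4 0.006 -0.004 0.04 50;0 0 0 0 0 0.035 50;0 0 0 0 0 0.01 50;0 0 0 0 0 0 50"

```text
clock: 27.9
position: [0.603, 0.2541, 0.0425]
ee_rot: [-0.002, 0.669, 0.743, -0.004]
contact_force: [-0.1, 0.0, -0.4]
width: 0.0427
```

```bash
python3 - <<'E'
from h import *
goto(605.8,258,31,6)
E
```

```text
clk 27.9 pos [603.  254.1  42.5] jaw 6.0 q6 11.0 width 42.7 F [-0.1  0.  -0.4]
turn wx,wy to level [-0.5   0.21] wz -0.02
shift now-axes mm [ 3.6  3.3 11.5]  after turn [ 3.6  3.3 11.5]
```

Call:
drive_tool:
  motion: "-0.5 0.2 0 0.003 0.003 0.01 50;0 0 0 0 0 0.001 50;0 0 0 0 0 0 25;0 0 0 0 0 0 5;0 0 0 0 0 0 5;0 0 0 0 0 0 5"

```text
clock: 28.65
position: [0.6071, 0.2573, 0.034]
ee_rot: [0.001, 0.67, 0.743, 0.002]
contact_force: [-0.3, -0.2, -0.9]
width: 0.01
```

```bash
python3 - <<'E'
from h import *
goto(605.8,258,31,6)
E
```

```text
clk 28.6 pos [607.1 257.3  34. ] jaw 5.9 q6 11.0 width 10.0 F [-0.3 -0.2 -0.9]
turn wx,wy to level [ 0.26 -0.05] wz -0.08
shift now-axes mm [ 0.9 -1.3  3. ]  after turn [ 0.9 -1.3  3. ]
```

Call:
drive_tool:
  motion: "0 0 0 0 0 -0.015 5;0 0 0 0 0 -0.03 5;0 0 0 0 0 -0.045 5;0 0 0 0 0 -0.01 5;0 0 0 0 0 0 5"

```text
clock: 29.28
position: [0.6065, 0.2571, 0.1375]
ee_rot: [0.001, 0.67, 0.743, 0.002]
contact_force: [-0.8, -0.5, -3.2]
width: 0.0101
```

```bash
python3 - <<'E'
from h import *
goto(444.4-32*np.cos(np.radians(6)),-156.2+32*np.sin(np.radians(6)),90,-6)
E
```

```text
clk 29.3 pos [606.5 257.1 137.5] jaw 5.9 q6 11.0 width 10.1 F [-0.8 -0.5 -3.2]
turn wx,wy to level [ 0.22 -0.03] wz 11.94
shift now-axes mm [-387.7 -235.4   46.4]  after turn [-428.  -150.2   46.4]
```

Call:
drive_tool:
  motion: "0 0 6 -0.03 -0.014 0 5;0 0 6 -0.045 -0.018 0 5;0 0 0 -0.055 -0.019 0 5;0 0 0 -0.055 -0.019 0 5;0 0 0 -0.055 -0.019 0 5;0 0 0 -0.055 -0.019 0 5;0 0 0 -0.05 -0.018 0 5;0 0 0 -0.045 -0.015 0.01 5;0 0 0 -0.025 -0.006 0.01 5;0 0 0 0 0 0 5"

```text
clock: 30.52
position: [0.4111, -0.1537, 0.1014]
ee_rot: [-0.008, 0.745, 0.667, -0.006]
contact_force: [-0.5, 0.9, -2.7]
width: 0.0098
```

```bash
python3 - <<'E'
from h import *
goto(412.6,-152.9,65,-6)
E
```

```text
clk 30.5 pos [ 411.1 -153.7  101.4] jaw -6.3 q6 -23.0 width 9.8 F [-0.5  0.9 -2.7]
turn wx,wy to level [-1.08 -0.09] wz -0.33
shift now-axes mm [ 0.9  2.1 36.3]  after turn [ 0.9  2.1 36.3]
```

Call:
drive_tool:
  motion: "-1 0 -0.3 0 0.002 0.015 5;0 0 0 0 0 0.02 5;0 0 0 0 0 0.012 5;0 0 0 0 0 0 5"

```text
clock: 31.02
position: [0.4122, -0.1505, 0.0512]
ee_rot: [-0.003, 0.743, 0.669, 0.001]
contact_force: [0.2, 0.7, -2.1]
width: 0.0101
```

```bash
python3 - <<'E'
from h import *
goto(412.6,-154,26,-6)
p,d=snap('side','s11')
cv2.imwrite('pics/s11z.png',cv2.resize(cv2.cvtColor(p,cv2.COLOR_RGB2BGR)[100:230,230:380],None,fx=4,fy=4,interpolation=cv2.INTER_CUBIC))
E
```

```text
clk 31.0 pos [ 412.2 -150.5   51.2] jaw -6.0 q6 -23.0 width 10.1 F [ 0.2  0.7 -2.1]
turn wx,wy to level [-0.25 -0.31] wz -0.01
shift now-axes mm [-3.6  0.9 25.2]  after turn [-3.6  0.9 25.2]
```

View pics/s11z.png

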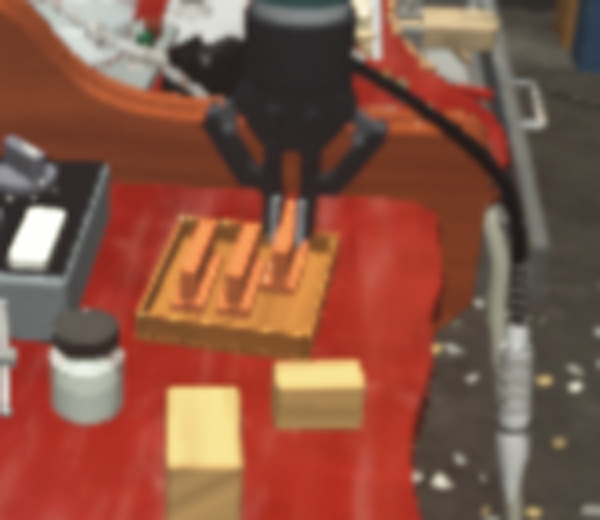

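Call:
drive_tool:
  motion: "-0.2 -0.3 0 -0.003 0.001 0.01 5;0 0 0 0 0 0.008 5;0 0 0 0 0 0.005 5;0 0 0 0 0 0 5"

```text
clock: 31.58
position: [0.4146, -0.1543, 0.0282]
ee_rot: [0.002, 0.743, 0.669, 0.0]
contact_force: [-0.4, 0.6, -2.8]
width: 0.0099
```

```bash
python3 - <<'E'
from h import *
goto(412.6,-154,26,-6)
E
```

```text
clk 31.6 pos [ 414.6 -154.3   28.2] jaw -6.0 q6 -23.0 width 9.9 F [-0.4  0.6 -2.8]
turn wx,wy to level [0.17 0.09] wz 0.03
shift now-axes mm [ 0.1 -2.   2.1]  after turn [ 0.1 -2.   2.1]
```

Call:
drive_tool:
  motion: "0 0 0 0 -0.002 0.002 5;0 0 0 0 0 0.001 5;0 0 0 0 0 0 12;0 0 0 0 0 0 20;0 0 0 0 0 0 20;0 0 0 0 0 -0.015 20;0 0 0 0 0 -0.03 20;0 0 0 0 0 -0.05 20;0 0 0 0 0 -0.05 20;0 0 0 0 0 0 50"

```text
clock: 32.83
position: [0.4132, -0.1547, 0.1761]
ee_rot: [0.003, 0.743, 0.669, 0.001]
contact_force: [0.6, 0.5, -0.4]
width: 0.0341
```

```bash
python3 - <<'E'
from h import *
# refit dial centre from mark points
pts=[]
for u,v in [(297,155),(258,365),(212,310),(205,242),(367,163),(417,209),(430,279),(402,342)]:
    pts.append(onz('top',320+u/10-.45,135+v/10-.45,.0585)[:2]*1000)
pts=np.array(pts); A=np.c_[2*pts,np.ones(len(pts))]; x=np.linalg.lstsq(A,(pts**2).sum(1),rcond=None)[0]; c=x[:2]; print('centre',c,np.sqrt(x[2]+c@c))
L=np.array([onz('top',320+u/10-.45,135+v/10-.45,.0585)[:2]*1000 for u,v in [(215,152),(243,190)]])-c
print('marks',np.degrees(np.arctan2(*(pts-c).T[::-1])).round(1),'long',np.degrees(np.arctan2(L[:,1],L[:,0])).round(1))
goto(616,-206,150,45.7)
p,d=snap('side','s12')
from meas import rects
rects('s12','side',(3,110,100),(16,255,255),.028,.055)
cv2.imwrite('pics/s12z.png',cv2.resize(cv2.cvtColor(p,cv2.COLOR_RGB2BGR)[100:230,230:380],None,fx=4,fy=4,interpolation=cv2.INTER_CUBIC))
E
```

```text
centre [ 615.37498583 -206.69275622] 30.89241330274286
marks [  10.7  150.1  113.9   79.   -25.1  -59.2  -95.4 -131. ] long [42.5 44.9]
clk 32.8 pos [ 413.2 -154.7  176.1] jaw -6.0 q6 -24.0 width 34.1 F [ 0.6  0.5 -0.4]
turn wx,wy to level [0.36 0.18] wz -51.7
shift now-axes mm [-29.8 206.9  27.5]  after turn [-180.8  104.9   27.5]
px [284. 135.] n 919 rect mm [ 481.1 -330.2] [ 12.4 433.2] 89.9 z [29.6 41.8 53.8] mean [ 479.2 -330.4   41.7]
px [279. 163.] n 82 rect mm [ 477.1 -154.9] [76.9 11.7] 84.0 z [30.9 39.9 41.8] mean [ 476.9 -149.3   38.4]
px [290. 164.] n 81 rect mm [ 444.4 -153.2] [76.8 12.6] 83.9 z [31.  40.3 42.3] mean [ 444.1 -146.9   38.6]
px [301. 165.] n 81 rect mm [ 413.  -151.4] [78.  12.4] 83.9 z [30.1 40.  41.9] mean [ 412.9 -143.4   38.3]
px [234. 361.] n 3282 rect mm [514.  468.7] [523.6  48.2] 4.0 z [29.9 44.4 54.2] mean [485.3 470.8  43.5]
```

View pics/s12z.png

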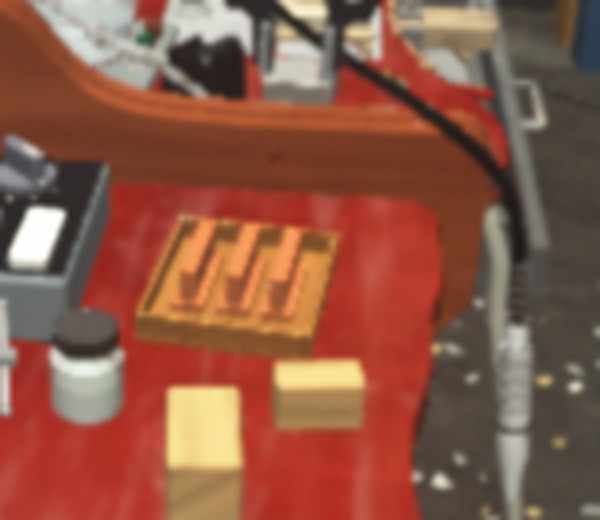

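Call:
drive_tool:
  motion: "0.3 0 -10.2 0 0 0 47;0 0 -10.2 0 0 0 47;0 0 -10.2 0 0 0 47;0 0 -10.2 0 0 0 47;0 0 -9 0 0 0 47;0 0 0 0 0 0 47"
  newtons: 40

```text
clock: 33.62
position: [0.4058, -0.1506, 0.165]
ee_rot: [-0.01, 0.38, 0.925, -0.0]
contact_force: [-0.1, -0.6, 0.5]
width: 0.0402
```

```bash
python3 - <<'E'
from h import *
goto(615.7,-206,140,45.7)
E
```

```text
clk 33.6 pos [ 405.8 -150.6  165. ] jaw 45.3 q6 -75.0 width 40.2 F [-0.1 -0.6  0.5]
turn wx,wy to level [-0.47 -1.1 ] wz -0.36
shift now-axes mm [-188.7  108.3   20.5]  after turn [-189.4  107.1   20.5]
```

Call:
drive_tool:
  motion: "-0.4 -1 -0.3 -0.04 0.025 0 47;0 0 0 -0.05 0.028 0 47;0 0 0 -0.05 0.028 0 47;0 0 0 -0.035 0.02 0.01 47;0 0 0 -0.01 0.005 0.01 47;0 0 0 0 0 0 47"

```text
clock: 34.38
position: [0.6123, -0.2046, 0.1341]
ee_rot: [-0.008, 0.385, 0.923, -0.0]
contact_force: [-0.4, -0.8, 1.0]
width: 0.0402
```

```bash
python3 - <<'E'
from h import *
goto(615.7,-206,100,45.7)
E
```

```text
clk 34.4 pos [ 612.3 -204.6  134.1] jaw 44.7 q6 -69.0 width 40.2 F [-0.4 -0.8  1. ]
turn wx,wy to level [-0.37 -0.82] wz -0.99
shift now-axes mm [-3.9  1.7 34.1]  after turn [-3.9  1.6 34.1]
```

Call:
drive_tool:
  motion: "-0.3 -0.8 -1 -0.003 0.001 0.025 47;0 0 0 0 0 0.01 47;0 0 0 0 0 0 47"

```text
clock: 34.75
position: [0.6108, -0.2047, 0.0991]
ee_rot: [-0.002, 0.378, 0.926, -0.0]
contact_force: [0.4, -0.0, 0.5]
width: 0.0401
```

```bash
python3 - <<'E'
from h import *
goto(615.7,-206,72,45.7)
E
```

```text
clk 34.8 pos [ 610.8 -204.7   99.1] jaw 45.6 q6 -70.0 width 40.1 F [ 0.4 -0.   0.5]
turn wx,wy to level [-0.14 -0.18] wz -0.13
shift now-axes mm [-4.5  2.6 27.1]  after turn [-4.5  2.6 27.1]
```

Call:
drive_tool:
  motion: "0 0 0 -0.004 0.002 0.012 47;0 0 0 -0.001 0 0.009 47;0 0 0 0 0 0 47"

```text
clock: 35.12
position: [0.6163, -0.2072, 0.0789]
ee_rot: [-0.001, 0.378, 0.926, -0.001]
contact_force: [0.8, 0.2, 0.1]
width: 0.0401
```

```bash
python3 - <<'E'
from h import *
goto(615.7,-206,72,45.7)
p,d=snap('side','s13')
cv2.imwrite('pics/s13z.png',cv2.resize(cv2.cvtColor(p,cv2.COLOR_RGB2BGR)[90:200,160:300],None,fx=5,fy=5,interpolation=cv2.INTER_CUBIC))
E
```

```text
clk 35.1 pos [ 616.3 -207.2   78.9] jaw 45.5 q6 -70.0 width 40.1 F [0.8 0.2 0.1]
turn wx,wy to level [-0.08 -0.03] wz -0.18
shift now-axes mm [1.3 0.5 6.9]  after turn [1.3 0.5 6.9]
```

View pics/s13z.png

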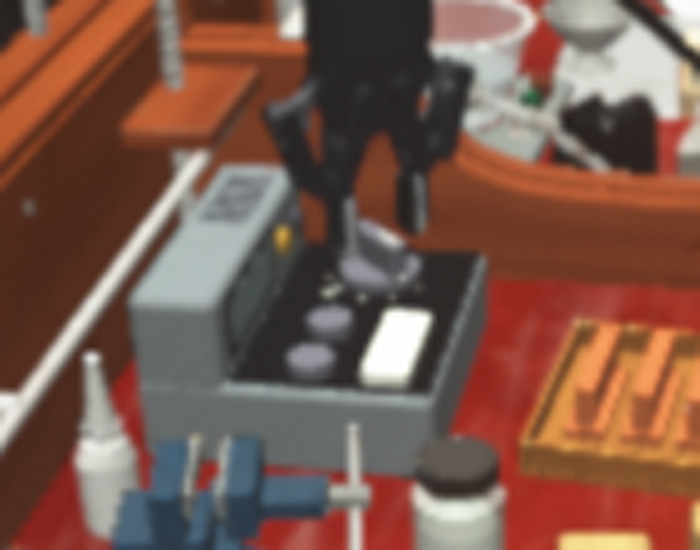

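Call:
drive_tool:
  motion: "0 0 0 0.001 0 0.005 47;0 0 0 0 0 0 25;0 0 0 0 0 0 5;0 0 0 0 0 0 5;0 0 0 0 0 0 5"

```text
clock: 35.8
position: [0.6165, -0.2067, 0.0748]
ee_rot: [0.001, 0.378, 0.926, -0.001]
contact_force: [-0.1, 0.5, 0.1]
width: 0.0107
```

```bash
python3 - <<'E'
from h import *
goto(615.7,-206,74,-45.8)
E
```

```text
clk 35.8 pos [ 616.5 -206.7   74.8] jaw 45.5 q6 -70.0 width 10.7 F [-0.1  0.5  0.1]
turn wx,wy to level [-0.03  0.1 ] wz 91.33
shift now-axes mm [ 1.  -0.1  0.8]  after turn [-0.1 -1.   0.8]
```

Call:
drive_tool:
  motion: "0 0 9 0 0 0 5;0 0 9 0 0 0 5;0 0 9 0 0 0 5;0 0 9 0 0 0 5;0 0 9 0 0 0 5;0 0 0 0 0 0 5"

```text
clock: 36.55
position: [0.6157, -0.207, 0.0747]
ee_rot: [0.0, 0.712, 0.702, -0.001]
contact_force: [-0.3, -0.1, -0.0]
width: 0.0106
```

```bash
python3 - <<'E'
from h import *
goto(616.5,-206.7,74.8,-45.6);print(get_state()['moment'])
E
```

```text
clk 36.5 pos [ 615.7 -207.    74.7] jaw -0.8 q6 -24.0 width 10.6 F [-0.3 -0.1 -0. ]
turn wx,wy to level [-0.04  0.11] wz 44.79
shift now-axes mm [ 0.3  0.8 -0.1]  after turn [ 0.8  0.4 -0.1]
[ 0.03102729 -0.02250493  0.00124197]
```

Call:
drive_tool:
  motion: "0 0 9 0 0 0 5;0 0 9 0 0 0 5;0 0 9 0 0 0 5;0 0 9 0 0 0 5;0 0 7 0 0 0 5;0 0 0 0 0 0 5"

```text
clock: 37.3
position: [0.615, -0.2067, 0.0748]
ee_rot: [0.0, 0.921, 0.39, -0.001]
contact_force: [-0.1, 0.3, -0.1]
width: 0.0108
```

```bash
python3 - <<'E'
from h import *
goto(616.5,-206.7,74.8,-45.6)
E
```

```text
clk 37.3 pos [ 615.  -206.7   74.8] jaw -44.1 q6 20.0 width 10.8 F [-0.1  0.3 -0.1]
turn wx,wy to level [-0.03  0.14] wz 1.46
shift now-axes mm [ 1.   1.1 -0. ]  after turn [ 1.  1. -0.]
```

Turn 1.5° more, open, lift away and look from above.

Call:
drive_tool:
  motion: "0 0 1.5 0 0 0 5;0 0 0 0 0 0 5;0 0 0 0 0 0 20;0 0 0 0 0 0 40;0 0 0 0 0 0 40;0 0 0 0 0 -0.03 40;0 0 0 0 0 -0.05 40;0 0 0 0 0 -0.05 40;0 0 0 0.05 -0.03 -0.03 20;0 0 0 0.04 -0.04 0 0;0 0 0 0.04 -0.04 0 0;0 0 0 0.04 -0.04 0 0"

```text
clock: 38.8
position: [0.6326, 0.0173, 0.2383]
ee_rot: [0.001, 0.927, 0.376, 0.0]
contact_force: [0.4, 0.4, 0.3]
width: -0.0002
```

```bash
python3 - <<'E'
from h import *
goto(630.5,-88,120,0)
p,d=snap('top','t3')
cv2.imwrite('pics/t3z.png',cv2.resize(cv2.cvtColor(p,cv2.COLOR_RGB2BGR)[110:200,290:385],None,fx=6.5,fy=6.5,interpolation=cv2.INTER_CUBIC))
from circ import *
q,c,r=region('t3','top',330,370,140,180,.083,.1); print(c,r,cv2.minAreaRect((q[:,:2]*1000).astype(np.float32)))
E
```

```text
clk 38.8 pos [632.6  17.3 238.3] jaw -45.8 q6 41.0 width -0.2 F [0.4 0.4 0.3]
turn wx,wy to level [0.15 0.01] wz -45.82
shift now-axes mm [-74.8  73.7 118.6]  after turn [-105.    -2.3  118.6]
[ 616.3 -204.6] 21.5 ((616.6314086914062, -204.96142578125), (42.634674072265625, 12.246222496032715), 44.35598373413086)
```

View pics/t3z.png

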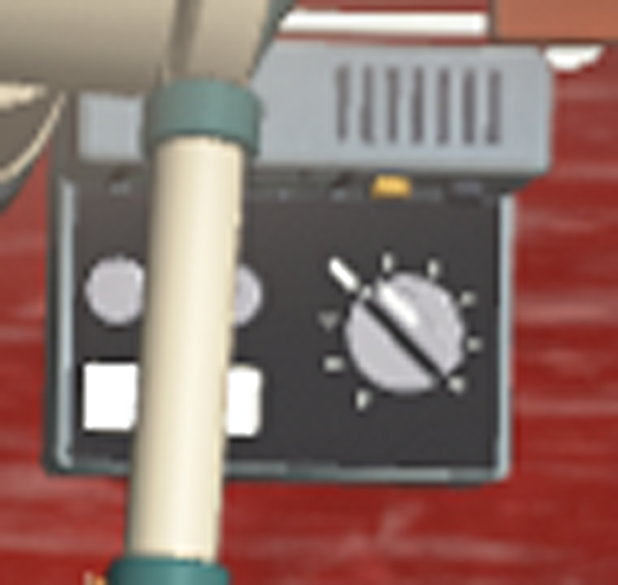

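Call:
drive_tool:
  motion: "0 0 -9.2 -0.01 0.01 0 0;0 0 -9.2 0 0 0 0;0 0 -9.2 0 0 0 0;0 0 -9.2 0 0 0 0;0 0 -9 0 0 0 0;0 0 0 -0.03 0 0.03 0;0 0 0 -0.04 0 0.04 0;0 0 0 -0.02 0 0.04 0;0 0 0 0 0 0 0"

```text
clock: 39.98
position: [0.6365, -0.077, 0.1272]
ee_rot: [-0.0, 0.692, 0.722, 0.004]
contact_force: [-0.3, 0.4, 0.2]
width: 0.0002
```

```bash
python3 - <<'E'
from h import *
goto(630.5,-88,80,0)
E
```

```text
clk 40.0 pos [636.5 -77.  127.2] jaw 2.4 q6 -16.0 width 0.2 F [-0.3  0.4  0.2]
turn wx,wy to level [ 0.35 -0.36] wz 2.42
shift now-axes mm [-11.   -6.7  47.1]  after turn [-11.3  -6.2  47.1]
```

Call:
drive_tool:
  motion: "0.3 -0.3 2.4 -0.011 -0.006 0.02 0;0 0 0 0 0 0.02 0;0 0 0 0 0 0 0"

```text
clock: 40.35
position: [0.6344, -0.087, 0.0919]
ee_rot: [0.003, 0.707, 0.707, 0.003]
contact_force: [0.3, 1.1, 0.5]
width: -0.0001
```

```bash
python3 - <<'E'
from h import *
goto(630.5,-88,72,0)
E
```

```text
clk 40.4 pos [634.4 -87.   91.9] jaw -0.0 q6 -14.0 width -0.1 F [0.3 1.1 0.5]
turn wx,wy to level [ 0.49 -0.06] wz -0.01
shift now-axes mm [-1.  -4.1 19.8]  after turn [-1.  -4.1 19.8]
```

Call:
drive_tool:
  motion: "0.4 0 0 -0.001 -0.004 0.01 0;0 0 0 0 0 0.008 0;0 0 0 0 0 0 0"

```text
clock: 40.72
position: [0.6327, -0.0872, 0.0769]
ee_rot: [0.003, 0.707, 0.708, 0.003]
contact_force: [0.1, -0.3, 0.6]
width: -0.0001
```

```bash
python3 - <<'E'
from h import *
goto(630.5,-88,62,0)
E
```

```text
clk 40.7 pos [632.7 -87.2  76.9] jaw 0.1 q6 -14.0 width -0.1 F [ 0.1 -0.3  0.6]
turn wx,wy to level [0.42 0.01] wz 0.08
shift now-axes mm [-0.8 -2.3 14.8]  after turn [-0.8 -2.3 14.8]
```

Call:
drive_tool:
  motion: "0.3 0 0 -0.001 -0.002 0.006 0;0 0 0 0 0 0.005 0;0 0 0 0 0 0.003 0;0 0 0 0 0 0.002 0"

```text
clock: 41.22
position: [0.6311, -0.0883, 0.0614]
ee_rot: [0.001, 0.707, 0.708, 0.001]
contact_force: [-2.5, 1.0, 11.9]
width: 0.0001
```

```bash
python3 - <<'E'
from h import *
goto(630.5,-88,61.5,0)
E
```

```text
clk 41.2 pos [631.1 -88.3  61.4] jaw 0.1 q6 -14.0 width 0.1 F [-2.5  1.  11.9]
turn wx,wy to level [0.18 0.03] wz 0.08
shift now-axes mm [ 0.3 -0.6 -0.1]  after turn [ 0.3 -0.6 -0.1]
```

Call:
drive_tool:
  motion: "0 0 0 0 0 -0.015 0;0 0 0 0 0 -0.01 0;0 0 0 -0.025 0 0 0;0 0 0 -0.02 0 0 0;0 0 0 0 0 0 0"

```text
clock: 41.85
position: [0.6321, -0.1345, 0.0895]
ee_rot: [0.002, 0.706, 0.708, 0.002]
contact_force: [-0.4, -0.6, 0.1]
width: 0.0003
```

```bash
python3 - <<'E'
from h import *
goto(630.5,-134.2,72,0)
E
```

```text
clk 41.9 pos [ 632.1 -134.5   89.5] jaw 0.1 q6 -18.0 width 0.3 F [-0.4 -0.6  0.1]
turn wx,wy to level [0.33 0.04] wz 0.1
shift now-axes mm [ 0.3 -1.7 17.5]  after turn [ 0.3 -1.7 17.5]
```

Call:
drive_tool:
  motion: "0.3 0 0 0 -0.002 0.01 0;0 0 0 0 0 0.007 0;0 0 0 0 0 0.005 0;0 0 0 0 0 0.004 0;0 0 0 0 0 0.002 0"

```text
clock: 42.48
position: [0.6296, -0.1332, 0.0613]
ee_rot: [0.0, 0.706, 0.708, -0.0]
contact_force: [-4.4, 0.5, 16.8]
width: -0.0001
```

```bash
python3 - <<'E'
from h import *
goto(630.5,-134.2,61.5,0)
E
```

```text
clk 42.5 pos [ 629.6 -133.2   61.3] jaw 0.2 q6 -18.0 width -0.1 F [-4.4  0.5 16.8]
turn wx,wy to level [-0.03  0.04] wz 0.18
shift now-axes mm [-1.   0.9 -0.2]  after turn [-1.   0.9 -0.2]
```

Call:
drive_tool:
  motion: "0 0 0 0 0 -0.015 0;0 0 0 0 0 -0.012 0;0 0 0 0.01 -0.025 0 0;0 0 0 0.01 -0.02 0 0;0 0 0 0 0 0 0"

```text
clock: 43.1
position: [0.5847, -0.1121, 0.0908]
ee_rot: [0.001, 0.706, 0.708, 0.001]
contact_force: [0.2, -0.5, 0.4]
width: -0.0002
```

```bash
python3 - <<'E'
from h import *
goto(586.2,-112,72,0)
E
```

```text
clk 43.1 pos [ 584.7 -112.1   90.8] jaw 0.2 q6 -18.0 width -0.2 F [ 0.2 -0.5  0.4]
turn wx,wy to level [0.11 0.02] wz 0.2
shift now-axes mm [ 0.1  1.5 18.8]  after turn [ 0.1  1.5 18.8]
```

Call:
drive_tool:
  motion: "0.1 0 0 0 0.001 0.01 0;0 0 0 0 0 0.008 0;0 0 0 0 0 0.005 0;0 0 0 0 0 0.004 0;0 0 0 0 0 0.002 0"

```text
clock: 43.72
position: [0.5885, -0.1132, 0.0612]
ee_rot: [0.001, 0.706, 0.708, 0.0]
contact_force: [-5.1, 2.8, 19.4]
width: -0.0002
```

```bash
python3 - <<'E'
from h import *
goto(586.2,-112,61.5,0)
E
```

```text
clk 43.7 pos [ 588.5 -113.2   61.2] jaw 0.2 q6 -18.0 width -0.2 F [-5.1  2.8 19.4]
turn wx,wy to level [0.1  0.03] wz 0.18
shift now-axes mm [ 1.2 -2.3 -0.3]  after turn [ 1.2 -2.3 -0.3]
```

Call:
drive_tool:
  motion: "0 0 0 0 0 -0.02 0;0 0 0 0 0 -0.04 0;0 0 0 0 0 -0.05 0;0 0 0 0 0 -0.05 0;0 0 0 0.05 -0.03 0 0;0 0 0 0.06 0 0 0;0 0 0 0.06 0 0 0;0 0 0 0.06 0 0 0;0 0 0 0.06 0 0 0;0 0 0 0.06 0 0 0;0 0 0 0.05 0 0 0;0 0 0 0 0 0 0"

```text
clock: 45.22
position: [0.5627, 0.2967, 0.2239]
ee_rot: [0.004, 0.708, 0.707, 0.003]
contact_force: [0.4, -1.1, -0.6]
width: -0.0003
```

```bash
python3 - <<'E'
from h import *
goto(586.2,300,250,0)
from meas import rects
from circ import *
p,d=snap('top','t4'); p2,d2=snap('side','s14')
rects('t4','top',(3,110,100),(16,255,255),.03,.055,50)
print('tray');rects('t4','top',(8,100,90),(20,255,255),-.005,.03,500)
rects('t4','top',(15,30,150),(32,160,255),.02,.06); rects('s14','side',(15,30,120),(32,160,255),.043,.056)
print('keys');rects('t4','top',(0,0,100),(180,60,255),.062,.075,40)
q,c,r=region('t4','top',330,370,140,180,.083,.1); print('dial',c,r,cv2.minAreaRect((q[:,:2]*1000).astype(np.float32)))
q,c,r=region('t4','top',262,290,178,205,.055,.07); print('jar',c,r)
cv2.imwrite('pics/t4z.png',cv2.resize(cv2.cvtColor(p,cv2.COLOR_RGB2BGR)[100:290,120:390],None,fx=2.9,fy=2.9,interpolation=cv2.INTER_CUBIC))
cv2.imwrite('pics/s14z.png',cv2.resize(cv2.cvtColor(p2,cv2.COLOR_RGB2BGR)[100:310,160:380],None,fx=2.7,fy=2.7,interpolation=cv2.INTER_CUBIC))
E
```

```text
clk 45.2 pos [562.7 296.7 223.9] jaw -0.1 q6 22.0 width -0.3 F [ 0.4 -1.1 -0.6]
turn wx,wy to level [0.63 0.06] wz -0.09
shift now-axes mm [  3.3  23.8 -25.9]  after turn [  3.2  23.8 -25.9]
px [330. 213.] n 126 rect mm [ 475.4 -155.9] [74.4 11.9] 84.1 z [36.6 40.1 42.7] mean [ 475.4 -156.    39.8]
px [330. 225.] n 122 rect mm [ 442.6 -154.3] [74.7 11.8] 84.1 z [37.2 40.3 43.1] mean [ 442.5 -154.8   39.9]
px [329. 236.] n 125 rect mm [ 411.3 -151.5] [75.  11.8] 84.2 z [36.2 39.5 43. ] mean [ 411.4 -151.7   39.6]
tray
px [327. 224.] n 2077 rect mm [ 444.5 -156.2] [157.1 127.1] 83.8 z [ 0.4  5.2 22.4] mean [ 444.  -153.5    7.7]
px [210. 118.] n 197 rect mm [730.2 179.1] [41.2 40.8] 16.8 z [38.6 41.8 45. ] mean [727.5 179.7  41.8]
px [246. 220.] n 453 rect mm [449.7  74.2] [41.9 78. ] 6.4 z [45.8 49.6 53.7] mean [449.7  74.3  49.7]
px [276. 245.] n 218 rect mm [383.4  -9.1] [55.1 29.1] 9.0 z [30.6 34.8 38. ] mean [384.1  -9.   34.7]
px [281. 207.] n 390 rect mm [449.8  77.2] [41.5 77.7] 6.8 z [46.4 50.2 51.6] mean [450.   81.8  49.9]
keys
px [260. 139.] n 111 rect mm [668.9  41.1] [27.
[... 258 characters left out ...]
.2  67.2]
px [325. 154.] n 76 rect mm [ 631.5 -133.7] [22.8 24.6] 46.1 z [64.4 66.8 69.7] mean [ 630.8 -133.3   66.9]
px [356. 156.] n 46 rect mm [ 629.3 -218.2] [37.6 10.9] 47.7 z [62.6 65.2 68.2] mean [ 628.7 -217.6   65.2]
px [348. 163.] n 95 rect mm [ 609.1 -195.1] [47.4 20.6] 36.2 z [62.8 65.4 68.5] mean [ 607.9 -196.5   65.5]
px [317. 171.] n 273 rect mm [ 585.9 -110.8] [27.5 70.5] 0.6 z [64.1 67.4 70.5] mean [ 585.5 -112.1   67.3]
px [445. 188.] n 43 rect mm [ 547.7 -454.2] [25.9 12.7] 9.9 z [63.2 68.1 73.6] mean [ 546.6 -454.2   68. ]
dial [ 616.3 -204.6] 21.5 ((616.5091552734375, -204.61033630371094), (42.61954116821289, 12.982722282409668), 46.75419616699219)
jar [532.5  -2.6] 21.6
```

View pics/t4z.png

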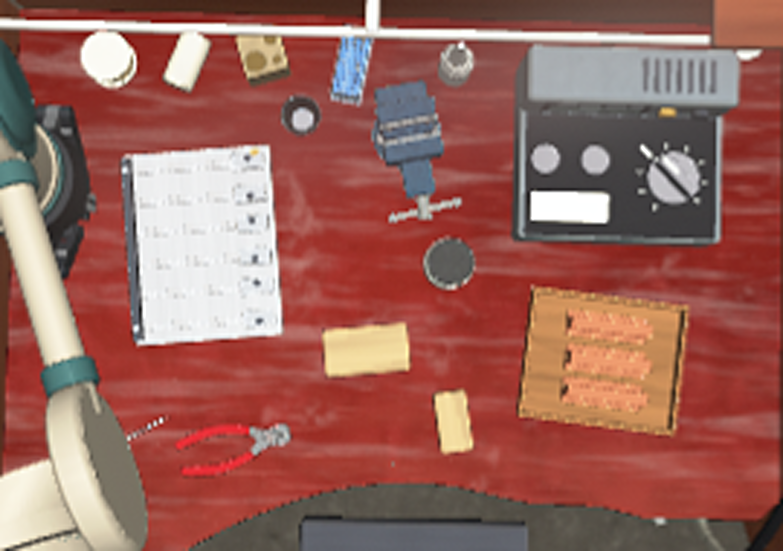

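View pics/s14z.png

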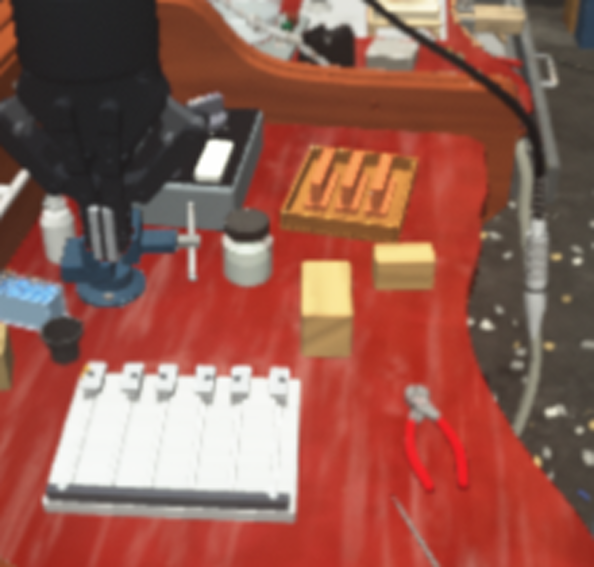

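```bash
python3 -c "
from h import *
print(sign_off())"
```

```text
the job is handed in; nothing more can be done
None
```

The whole job was carried out in the required order and handed in at about 45 s on the robot's clock. I saw no fault in any check, but `sign_off` gives no verdict.

- **Bars:** all three were knocked 40–44 mm along their slots with the tapping block. They are now on the tray floor with their tops at about 40 mm, at roughly +32, 0 and −32 mm across the tray.
- **Block:** it is back on the bench at about (450, 74) mm, clear of the fixture, tray and console.
- **Dial:** I judge this by angle, since there is no direct joint reading. I set the pointer to about 44.4°, where the long mark stands. The last two looks gave 44.4° and 46.8°, both inside the ±6.9° allowed.
- **Keys:** left, right and wide were each pressed to the bottom in turn, with 12, 17 and 19 N measured. Afterwards all three tops were back at about 67 mm, so they are up.
- **Jar and loupe:** the jar moved less than 1 mm by measurement. The loupe looks unmoved in the last pictures, but I did not measure it again.
- **Robot:** it ended raised and clear of everything, with about 1 N of sensor noise on the wrist.

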